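# Load the round anvil into the riveting press

## Task

Load the round steel anvil into the hand riveting press: with the square wooden stick, first bring the anvil up against the straight fence, then push it along the fence under the ram past the spring pawl and press it home on its hard stop with 15 to 20 N (never more than 25 N), so that the pawl snaps shut behind it. Touch the anvil only with the stick, and leave the red tin, the small grey tray and the pliers where they are. Finish by laying the stick flat on the table, clear of the guide and the press.

Things in the scene. Friction and masses are not known exactly. Their poses are not given: they have to be found in the camera images.
- guide: Fixed steel infeed guide on the table. Origin on the table; own z up, -y the way of travel into the press, +x towards the fence. Plate top 10 mm above the table, x -65 to +50, y +80 to -80 mm. The fence is a straight bar, top 22 mm above the table, its face at x = +35 mm, from y = +80 to -196 mm. An anvil touching the fence has its centre at x = +5 mm.
- seat_about (a point): Nominal anvil centre in the press, on the bed 10 mm above the table, at x = +5, y = -168 mm of the guide. The press is bolted through slots: the true seat lies up to 8 mm before or beyond along the travel, not measured; find it by feel. The ram hangs over it, tip 66 mm above the table; the press head (56 mm wide, from 166 mm up) reaches 31 mm out against the travel.
- stop_about (a point): Nominal point where the anvil's rim meets the seat's hard stop (up to 8 mm off, like the seat). A brass ejector spring meets the anvil 6 mm before the seat (3 N, then 0.5 N per mm); the pawl can shut once the anvil is 1 mm past the seat; the stop is 4 mm past it. Spring and friction alone give 8 to 11 N there. Released, the anvil springs back onto the shut pawl, or out if it is open.
- anvil: Loose round riveting anvil of turned steel, about 0.45 kg: a disc 60 mm in diameter and 18 mm high with a narrower boss, 35 mm high in all. Origin at the centre of its underside, z up. It starts on the guide plate, 8 to 30 mm away from the fence.
- stick: Loose square beech stick, 380 mm long (along its own y), 15 mm wide and 13 mm high, 0.09 kg, lying on the table to the left of the guide. Origin at the middle of its underside.
- pawl (a joint): Spring pawl of the press, on the side away from the fence: a steel finger on an upright pin, top 22 mm above the table. 0 rad = shut; the passing anvil swings it to about 0.33 rad (push 3 to 8 N) and it springs back behind the anvil. Shut, its nose ends 13 mm short of the anvil's centre line, so run the stick along that line, within 4 mm, or it cannot shut.
- rivets: Small grey open tray for rivets, 73 x 101 x 20 mm, loose on the table near the press; leave alone. Origin at the centre of its underside.
- tin: Flat dark red tin, 66 x 92 x 22 mm, loose on the table on the robot's side of the guide; leave alone. Origin at the centre of its underside.
- pliers: Flat-nose pliers with red grips, 175 x 54 x 13 mm, loose on the table behind the fence; leave alone. Origin at the centre of the underside.

How it is judged (in metres and radians):
On the way, in this order (a step that is already met when the one before it is completed fails the run):
1. the anvil has been brought up against the fence (within 3 mm) while still on the guide (x of anvil in the frame of guide above 0.002 m and y of anvil in the frame of guide above -0.09 m), for 0.1 s.
2. the anvil, pushed by the stick along the fence, is swinging the pawl aside (value of joint pawl above 0.15 rad and x of anvil in the frame of guide above 0.001 m and contact force between stick and anvil above 0.5 N), for 0.05 s.
3. the anvil is pressed home on its hard stop with the stick (more than 13 N) with the pawl shut behind it (value of joint pawl below 0.06 rad and y of anvil in the frame of guide below -0.155 m and contact force between stick and anvil above 13 N), for 0.02 s.
At the end, for the whole second after the job is handed in: The anvil stands flat in the press seat, within 4 mm of the fence, with the pawl shut behind it (below 0.06 rad); the stick lies flat and still on the table, not on the guide, its middle more than 210 mm from the anvil (value of joint pawl below 0.06 rad and y of anvil in the frame of guide below -0.155 m and x of anvil in the frame of guide above 0.001 m and angle between anvil's own z axis and vertical below 0.05 rad and linear speed of each of anvil, stick below 0.01 m/s and height (world z) of stick below 0.02 m and angle between stick's own y axis and vertical between 1.555 and 1.587 rad and contact force between stick and guide below 0.05 N and horizontal distance between stick and anvil above 0.21 m); the robot touches nothing.
It fails at once if the anvil is pushed with more than 25 N (contact force between stick and anvil above 25 N).
It fails at once if the gripper or its fingers touch the anvil (contact force between any of the arm, the fingers and anvil above 0.3 N).
It fails at once if the anvil gets more than 45 mm away from the fence, rolling off (x of anvil in the frame of guide below -0.04 m).
It fails at once if the anvil is tipped or lifted (angle between anvil's own z axis and vertical above 0.2 rad or height (world z) of anvil above 0.02 m).
It fails at once if the grey tray, the red tin or the pliers are moved more than 15 mm (distance of any of rivets, tin, pliers from where it was at the start of the episode above 0.015 m).
It also fails if it takes over 67 s, if anything falls off the work surface, if the arm or the gripper's body presses on something with over 40 N, if the wrist force passes 120 N, or if a joint passes its speed limit or range.

## Robot

A 6-joint arm with a two-finger parallel gripper is mounted at the origin on the work surface; the furniture and walls round the work are solid. World frame = base frame: x ahead of the robot, y to its left, z up, the work surface at z = 0. Lengths are in mm, angles in rad, forces in N, time in s.
With the tool pointing down it reaches from about 375 to 825 mm from the base axis. Payload 5.5 kg.
Tool frame: the origin (TCP) lies midway between the tips of the shut fingers; the grasp point (between the pads) lies 19 mm behind it; z points along the fingers, y is the direction in which the jaws open and shut (so a half turn about z gives the same grasp; the last joint's range is limited). The gripper opens to 85 mm and grips with 20 to 120 N. Pads are 22 mm wide; open, the fingers measure 114 mm over their backs; the gripper's body (76 mm by 85 mm) begins 54 mm behind the grasp point. The pads swing forward as they close: fully open they stand 13 mm farther back than shut.
Start: joints at [1.272, 0.314, -0.047, 1.21, 0, 1.571], TCP at [176.621, 573.411, 231.299] pointing down, gripper open.
Joint ranges: [-2.67, 2.67], [-0.69, 1.73], [-1.03, 1.25], [-2.08, 2.16], [-1.42, 1.45], [-3.14, 3.14]. Speed limits (rad/s): [2.39, 2.39, 3.01, 3.14, 3.14, 3.14].

## Interface

Orientations are given as a unit quaternion [x, y, z, w].
In Python, from cell import sensors, eyes, ticket gives the robot as it stands.
- The arm moves only by the tool servo_tool, never from a script. Its argument "steps" is one flat list of numbers, 6 for each row, row after row: the shift along the tool's x, y, z in m, then the turn, a rotation vector about the tool's x, y, z in degrees. A call has 1 to 12 rows; each row is the pose to reach, as a shift and turn from the pose commanded when the call began, along the tool's axes at that moment; what a row does not reach only later rows make up. A row lasts 1/12 s, in which the tool goes at most 41.7 mm and 7.16 degrees, less where a joint would pass 70% of its speed; a pose out of reach is approached as far as the arm can. A call with a gripper value outside its range is refused whole. "claw" is the gripper's target within -1 to 1 (shut at 1, half-way at 0, fully open at -1), set as the call begins (left out, the last holds). The fingers move at their own pace and stop on an object; "force" is the grip in N (left out, the last holds). Time passes only in rows, so rows that repeat a pose let the fingers close. It gives the time, the measured TCP pose, the force and the opening at its end, in the units of the state.
- sensors.observe(): the state, without advancing time (a new reading comes with each control period).
- eyes.read_camera(name): name is "scene" or "top" or "wrist"; returns a dict with "img" (400x640x3 uint8, red, green, blue), "depth" (400x640 float32, mm along the optical axis (not along the pixel's ray), 0 where there is no reading), "camera_matrix" (3x3 intrinsics, pixels), "D" ([k1, k2, p1, p2, k3] as OpenCV has them; the pictures are not rectified), "rvec" (rotation vector, rad) and "tvec" (3), from world to camera coordinates, as OpenCV has them; the wrist camera has in their place "T_tool_cam" (4x4, takes a point from camera to tool coordinates, whose origin is the TCP and whose axes are the flange's). Camera axes: x right, y down, z forward; pixel columns grow to the right and rows downward; lengths in mm; the calibration is good to about 2 mm. A picture is of the moment at which its call begins: read the wrist's pose just before it.
- ticket.close_job(): hands the job in, once; it reports no verdict.
The state is a dict: "t": time; "qpos": joint angles; "joint_vel": joint speeds; "joint_efforts": joint torques, N m; "eef_pos": TCP position; "eef_rot": TCP orientation; "ft_force": force on the tool from outside, world axes, zero at the start; "torque": the same for the moment, N m; "width": finger opening in mm.
Only numpy, scipy, OpenCV 4.12 (cv2) and the standard library are available. Lean on these libraries where they do the work, as an engineer would, in place of code of your own. Each camera call takes 0.05 s, during which the arm holds its last target.

## Working session

There is one attempt and no reset: what is moved stays moved. The work goes in short steps, Python scripts to look and compute and a tool call to move; the robot and the scene stay as the last step left them, time stands still between calls to the robot, and variables do not carry over. Pictures are saved under pics/ and viewed, and the job is handed in when it is done.

Besides the shell and the picture viewer there is one more tool, called after "Emit:" as name(argument=value, ...) on one line, values as JSON. servo_tool: Moves the arm, as the interface text tells. Its arguments: {"type":"object","properties":{"steps":{"type":"array"},"claw":{"type":"number"},"force":{"type":"number"}},"required":["steps"]}

```bash
mkdir -p pics; ls; python3 - <<'E'
from cell import sensors, eyes
import cv2, numpy as np
s=sensors.observe(); print(s)
for n in ["scene","top","wrist"]:
    c=eyes.read_camera(n); cv2.imwrite(f"pics/{n}0.png",c["img"][:,:,::-1]); np.savez(f"pics/{n}0.npz",**c)
    print(n,{k:v for k,v in c.items() if k not in("img","depth")})
E
```

```text
pics
{'t': 0.0, 'qpos': array([ 1.27198480e+00,  3.14206437e-01, -4.81054394e-02,  1.21020557e+00,
        4.73088886e-05,  1.57078539e+00]), 'joint_vel': array([-2.62234551e-04,  1.09100632e-03, -8.47102389e-04,  9.60000747e-04,
       -9.27367121e-04,  6.42574132e-06]), 'joint_efforts': array([ 8.63538917e-04, -5.39587677e+01,  3.39750552e+01,  1.93321594e-02,
       -8.50046331e-05, -5.82746310e-06]), 'eef_pos': array([176.44047622, 572.84765006, 230.43475931]), 'eef_rot': array([ 1.48845097e-01,  9.88860150e-01, -8.47449219e-04, -1.51490063e-04]), 'ft_force': array([ 0.1465817 , -0.41751998, -0.51630044]), 'torque': array([-0.04554209, -0.01363783,  0.02275519]), 'width': 85.08867982598628}
scene {'camera_matrix': array([[461.1922172 ,   0.        , 323.49619345],
       [  0.        , 461.1922172 , 192.9086053 ],
       [  0.        ,   0.        ,   1.        ]]), 'D': array([0.03951664, 0.        , 0.        , 0.        , 0.        ]), 'rvec': array([ 1.94961398, -0.84528732,  0.49624667]), 'tvec': array([-374.3592709 ,  210.39559509,  932.01236469])}
top {'camera_matrix': arr
[... 262 characters left out ...]
17283168,  0.11224693]), 'tvec': array([ -35.97198406,  535.3717371 , 1026.60515388])}
wrist {'camera_matrix': array([[337.90885733,   0.        , 319.69409445],
       [  0.        , 337.90885733, 194.27232448],
       [  0.        ,   0.        ,   1.        ]]), 'D': array([-0.06976244,  0.        ,  0.        ,  0.        ,  0.        ]), 'T_tool_cam': array([[ 8.39673272e-04, -9.47742530e-01, -3.19035096e-01,
         8.30866756e+01],
       [ 9.99999541e-01,  6.48231740e-04,  7.06242355e-04,
        -1.91878135e-01],
       [-4.62527241e-04, -3.19035542e-01,  9.47742639e-01,
        -1.44396565e+02],
       [ 0.00000000e+00,  0.00000000e+00,  0.00000000e+00,
         1.00000000e+00]])}
```

View pics/scene0.png

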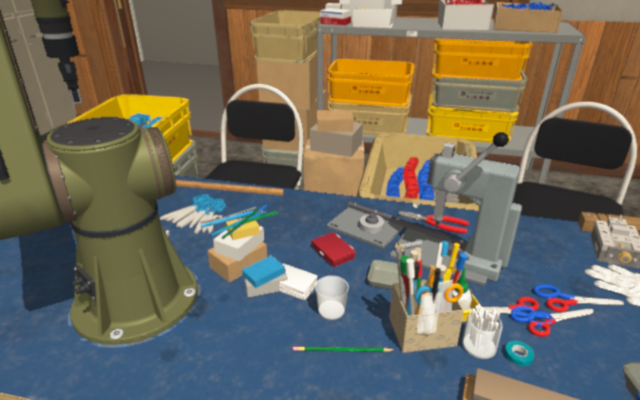

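View pics/top0.png

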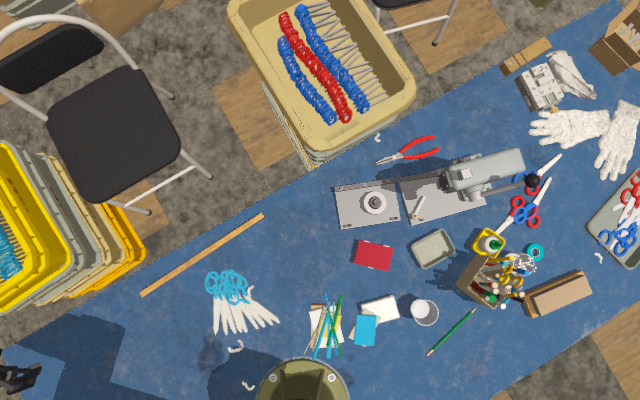

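View pics/wrist0.png

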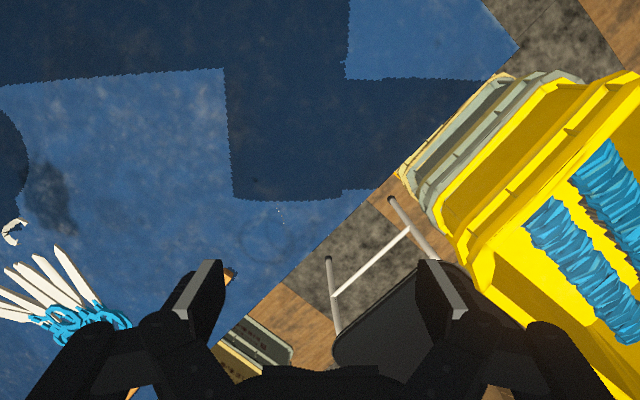

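The top view shows the stick from about (143,294) to (263,215), the guide plate at (335–400, 180–228), the anvil boss near (375,202) and the press to its right. I'll measure these next.

```bash
cat > h.py <<'E'
import numpy as np, cv2
from scipy.spatial.transform import Rotation as R
def campose(c, s=None):
    if 'rvec' in c:
        Rm=cv2.Rodrigues(np.array(c['rvec']))[0]; t=np.array(c['tvec']); return Rm.T, -Rm.T@t
    T=np.array(c['T_tool_cam']); Rt=R.from_quat(s['eef_rot']).as_matrix()
    return Rt@T[:3,:3], Rt@T[:3,3]+s['eef_pos']
def px2w(c,pts,z,s=None):
    Rw,o=campose(c,s)
    u=cv2.undistortPoints(np.array(pts,float).reshape(-1,1,2),c['camera_matrix'],c['D']).reshape(-1,2)
    d=np.c_[u,np.ones(len(u))]@Rw.T
    return o+d*((z-o[2])/d[:,2])[:,None]
def w2px(c,P,s=None):
    Rw,o=campose(c,s); r=cv2.Rodrigues(Rw.T)[0]
    return cv2.projectPoints(np.array(P,float).reshape(-1,1,3),r,-Rw.T@o,c['camera_matrix'],c['D'])[0].reshape(-1,2)
E
python3 - <<'E'
from h import *
c=dict(np.load('pics/top0.npz')); im=c['img'][:,:,::-1].copy()
big=cv2.resize(im[120:270,310:560],None,fx=3.2,fy=3.2,interpolation=cv2.INTER_CUBIC); cv2.imwrite('pics/topz.png',big)
hsv=cv2.cvtColor(im,cv2.COLOR_BGR2HSV)
m=cv2.inRange(hsv,(8,90,90),(25,255,255)); m[:,:135]=0;m[:,270:]=0;m[:205]=0;m[300:]=0
n,l,st,ce=cv2.connectedComponentsWithStats(m); i=1+np.argmax(st[1:,4]); print(st[i])
ys,xs=np.where(l==i); P=px2w(c,np.c_[xs,ys],13)[:,:2].astype(np.float32)
print('stick rect',cv2.minAreaRect(P)); b=cv2.boxPoints(cv2.minAreaRect(P)); print(b)
c=dict(np.load('pics/scene0.npz')); im=c['img'][:,:,::-1]
cv2.imwrite('pics/scz.png',cv2.resize(im[180:290,310:520],None,fx=3.8,fy=3.8,interpolation=cv2.INTER_CUBIC))
E
```

```text
[ 135  205   35   61 1053]
stick rect ((436.6324157714844, 394.31182861328125), (157.73651123046875, 91.35076904296875), 2.136199712753296)
[[356.11642 437.01566]
 [359.5215  345.72836]
 [517.14844 351.608  ]
 [513.7433  442.8953 ]]
```

View pics/topz.png

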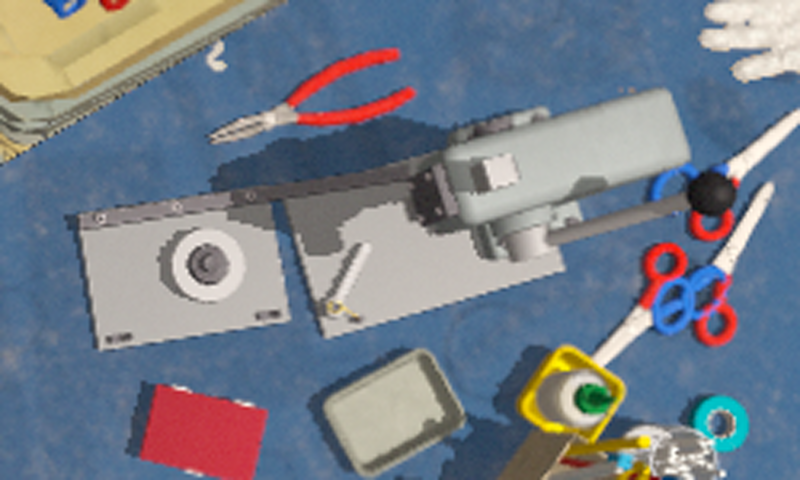

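View pics/scz.png

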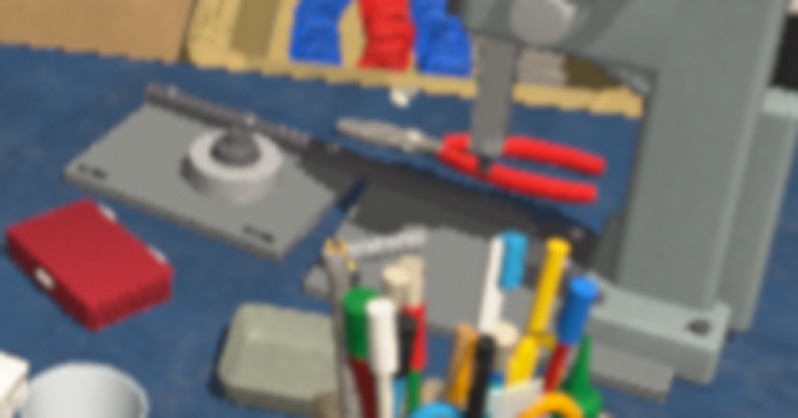

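```bash
python3 - <<'E'
from h import *
c=dict(np.load('pics/top0.npz')); im=c['img'][:,:,::-1].copy()
hsv=cv2.cvtColor(im,cv2.COLOR_BGR2HSV)
m=cv2.inRange(hsv,(8,110,110),(25,255,255)); m[:,:135]=0;m[:,270:]=0;m[:205]=0;m[300:]=0
ys,xs=np.where(m>0); k=np.abs(294+(xs-143)*(215-294)/120-ys)<8; xs,ys=xs[k],ys[k]
P=px2w(c,np.c_[xs,ys],13)[:,:2]; r=cv2.minAreaRect(P.astype(np.float32)); print('stick',r,len(xs)); 
vx,vy,x0,y0=cv2.fitLine(P.astype(np.float32),cv2.DIST_L2,0,.01,.01).ravel(); print('dir',vx,vy,np.degrees(np.arctan2(vy,vx)))
t=(P-[x0,y0])@[vx,vy]; print('ends',[x0,y0]+np.array([[t.min()],[t.max()]])*[vx,vy])
q=lambda l:[(310+(a+.5)/3.2-.5,120+(b+.5)/3.2-.5) for a,b in l]
print('plate',px2w(c,q([(97,350),(290,320)]),10))
print('fencetop',px2w(c,q([(80,217),(418,157)]),22))
print('anvil boss top',px2w(c,q([(208,263)]),45),'disc',px2w(c,q([(207,265)]),28))
print('tin',px2w(c,q([(158,384),(268,405),(250,479),(140,458)]),22))
print('tray',px2w(c,q([(323,402),(421,350),(465,410),(365,475)]),20))
print('pawl',px2w(c,q([(335,308),(366,246)]),22))
E
```

```text
stick ((383.8314208984375, 261.4669189453125), (15.871705055236816, 377.8929138183594), 33.16343307495117) 831
dir 0.54781675 -0.83659834 -56.78264
ends [[280.47181255 419.63829037]
 [487.48965791 103.49099472]]
plate [[ 448.58194725  -99.74942666   10.        ]
 [ 472.21326146 -258.57134415   10.        ]]
fencetop [[ 556.70139023  -86.32065013   22.        ]
 [ 605.31292512 -365.76185526   22.        ]]
anvil boss top [[ 516.45008595 -186.95199906   45.        ]] disc [[ 516.32501783 -188.54903271   28.        ]]
tin [[ 420.69229678 -148.01668322   22.        ]
 [ 403.26312888 -236.62625121   22.        ]
 [ 344.32524355 -220.87502254   22.        ]
 [ 361.64652795 -132.72353899   22.        ]]
tray [[ 405.29834373 -281.7255485    20.        ]
 [ 446.69232915 -363.08227037   20.        ]
 [ 397.86666264 -397.53010872   20.        ]
 [ 346.53475975 -314.29452085   20.        ]]
pawl [[ 481.21476373 -293.10717153   22.        ]
 [ 531.7593737  -320.08950104   22.        ]]
```

```bash
cat >> h.py <<'E'
def delta(s,pos,yaw):
    """tool-frame shift (m) and rotvec (deg) to world pos, tool x at yaw deg, tool z down"""
    R0=R.from_quat(s['eef_rot']); y=np.radians(yaw)
    X=np.array([np.cos(y),np.sin(y),0]);Z=np.array([0,0,-1.]);T=R.from_matrix(np.c_[X,np.cross(Z,X),Z])
    d=R0.inv().apply(np.array(pos)-s['eef_pos'])/1000
    r=(R0.inv()*T).as_rotvec(degrees=True)
    print('d',np.round(d,4),'rot',np.round(r,2),'T',np.round(np.array(s['eef_pos']),1),'F',np.round(s['ft_force'],2),'t',round(s['t'],2),'w',round(s['width'],1))
def yawof(s): 
    m=R.from_quat(s['eef_rot']).as_matrix(); return np.degrees(np.arctan2(m[1,0],m[0,0])), m[:,2]
E
python3 - <<'E'
from h import *; from cell import sensors
delta(sensors.observe(),[350.5,312.6,120],123.2)
E
```

```text
d [-0.2429 -0.1975  0.1109] rot [-7.000e-02  3.000e-02  3.968e+01] T [176.5 573.  230.6] F [-0.32 -0.1  -0.37] t 0.15 w 85.7
```

Emit:
servo_tool(steps=[-0.243,-0.1975,0.111,0,0,39.7,-0.243,-0.1975,0.111,0,0,39.7,-0.243,-0.1975,0.111,0,0,39.7,-0.243,-0.1975,0.111,0,0,39.7,-0.243,-0.1975,0.111,0,0,39.7,-0.243,-0.1975,0.111,0,0,39.7,-0.243,-0.1975,0.111,0,0,39.7,-0.243,-0.1975,0.111,0,0,39.7,-0.243,-0.1975,0.111,0,0,39.7,-0.243,-0.1975,0.111,0,0,39.7,-0.243,-0.1975,0.111,0,0,39.7,-0.243,-0.1975,0.111,0,0,39.7], claw=-1, force=100)

```text
t: 1.15
eef_pos: [350.6, 314.3, 120.8]
eef_rot: [0.475, 0.88, 0.001, -0.0]
ft_force: [0.2, -0.4, -0.0]
width: 85.7
```

```bash
python3 - <<'E'
from h import *; from cell import sensors,eyes
s=sensors.observe(); print(yawof(s)); delta(s,[350.5,312.6,60],123.2)
c=eyes.read_camera('wrist'); cv2.imwrite('pics/w1.png',c['img'][:,:,::-1]); np.savez('pics/w1.npz',pos=s['eef_pos'],rot=s['eef_rot'],**c)
im=c['img'][:,:,::-1].copy(); hsv=cv2.cvtColor(im,cv2.COLOR_BGR2HSV); m=cv2.inRange(hsv,(8,110,110),(25,255,255))
n,l,st,ce=cv2.connectedComponentsWithStats(m)
for i in range(1,n):
    if st[i,4]>800:
        ys,xs=np.where(l==i); P=px2w(c,np.c_[xs,ys],13,s)[:,:2].astype(np.float32); print(st[i],cv2.minAreaRect(P))
E
```

```text
(np.float64(123.25301391469043), array([ 4.61788726e-04,  9.66605804e-04, -9.99999426e-01]))
d [-0.0014 -0.0011  0.0608] rot [ 0.05 -0.03  0.05] T [350.6 314.3 120.8] F [ 0.2  -0.42 -0.05] t 1.15 w 85.7
[ 424    0   99   54 2902] ((372.88018798828125, 473.4539794921875), (68.28840637207031, 35.010650634765625), 35.636070251464844)
[ 502    4   55   54 1482] ((406.9457702636719, 496.1393127441406), (33.78046798706055, 37.37454605102539), 29.431114196777344)
[ 308   14   22  358 6484] ((365.1239013671875, 289.64068603515625), (14.783409118652344, 311.7286376953125), 33.260921478271484)
[ 395  202  143  111 8673] ((485.02777099609375, 327.5537109375), (114.32728576660156, 102.61687469482422), 30.174898147583008)
[613 260  27  63 846] ((653.84423828125, 386.12200927734375), (28.358884811401367, 76.33027648925781), 53.96035385131836)
```

View pics/w1.png

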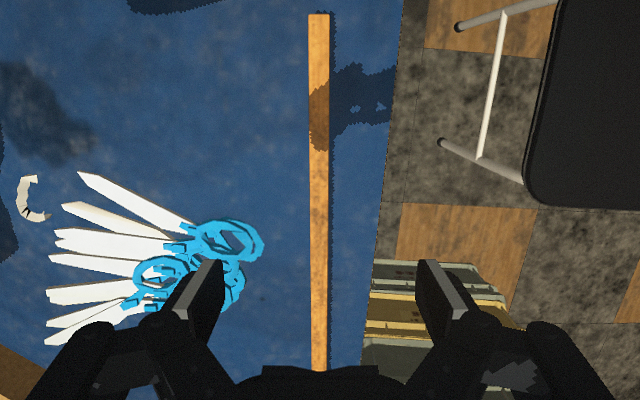

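The stick runs vertically at column ~319, midway between the fingers. I'll lower with a narrower opening to clear the blue/white clutter on the left.

Emit:
servo_tool(steps=[-0.001,-0.0013,0.04,0,0,0,-0.001,-0.0013,0.07,0,0,0,-0.001,-0.0013,0.09,0,0,0,-0.001,-0.0013,0.105,0,0,0,-0.001,-0.0013,0.112,0,0,0,-0.001,-0.0013,0.1175,0,0,0,-0.001,-0.0013,0.1175,0,0,0,-0.001,-0.0013,0.1175,0,0,0], claw=0.1)

```text
t: 1.87
eef_pos: [350.4, 312.5, 3.4]
eef_rot: [0.475, 0.88, 0.0, 0.0]
ft_force: [0.7, 0.5, 0.9]
width: 38.5
```

Emit:
servo_tool(steps=[0,0,0,0,0,0,0,0,0,0,0,0,0,0,0,0,0,0,0,0,0,0,0,0,0,0,0,0,0,0,0,0,0,0,0,0,0,0,0,0,0,0,0,0,0,0,0,0], claw=1, force=100)

```text
t: 2.53
eef_pos: [351.0, 312.4, 4.2]
eef_rot: [0.476, 0.88, 0.001, 0.0]
ft_force: [-1.6, -0.9, 6.8]
width: 11.7
```

```bash
python3 - <<'E'
from h import *; from cell import sensors,eyes
s=sensors.observe(); print(yawof(s)); delta(s,[350.5,312.6,100],99)
E
```

```text
(np.float64(123.17667370186602), array([ 0.00146626,  0.00178284, -0.99999734]))
d [ 0.0005 -0.0001 -0.0958] rot [ 0.12 -0.07 24.18] T [351.  312.4   4.2] F [-1.62 -0.93  6.82] t 2.53 w 11.7
```

Emit:
servo_tool(steps=[0,0,0,0,0,0,0,0,0,0,0,0])

```text
t: 2.7
eef_pos: [350.9, 312.4, 4.2]
eef_rot: [0.476, 0.88, 0.001, 0.0]
ft_force: [-1.6, -0.4, 6.6]
width: 11.2
```

```bash
python3 - <<'E'
from h import *; from cell import sensors,eyes
s=sensors.observe(); print(s['width'],s['ft_force'])
c=eyes.read_camera('wrist'); cv2.imwrite('pics/w2.png',c['img'][:,:,::-1])
c=eyes.read_camera('scene'); cv2.imwrite('pics/s2.png',cv2.resize(c['img'][150:300,100:340,::-1],None,fx=3,fy=3))
E
```

```text
11.210741667873792 [-1.61679109 -0.41975766  6.57217429]
```

View pics/w2.png

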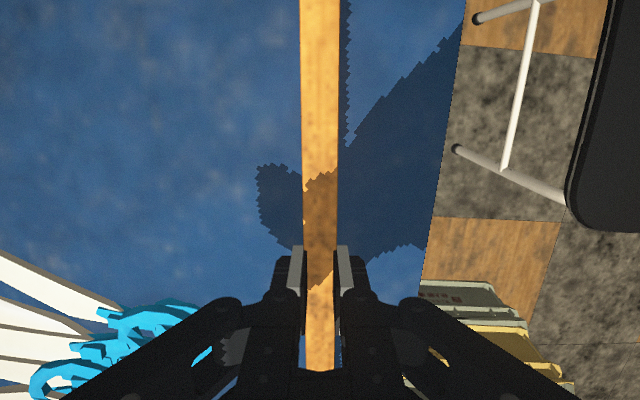

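View pics/s2.png

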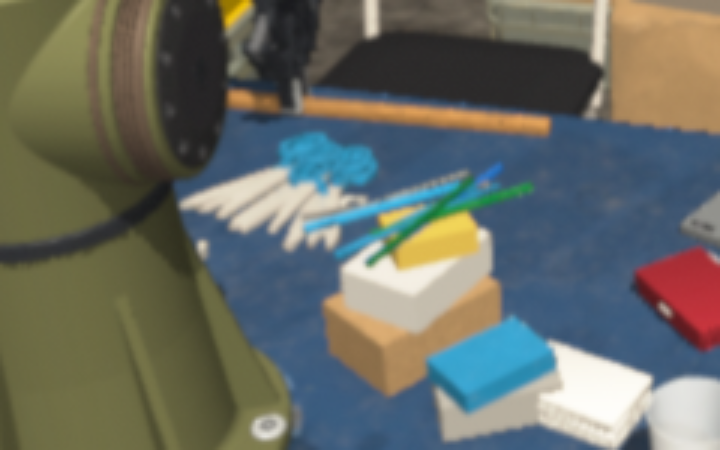

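The stick sits between the pads, at columns 303–340. Lifting now.

Emit:
servo_tool(steps=[0,0,-0.02,0,0,0,0,0,-0.05,0,0,0,0,0,-0.085,0,0,0,0,0,-0.12,0,0,0,0,0,-0.12,0,0,0,0,0,-0.12,0,0,0,0,0,-0.12,0,0,0])

```text
t: 3.38
eef_pos: [350.1, 311.5, 122.8]
eef_rot: [0.476, 0.88, 0.0, 0.0]
ft_force: [-0.2, -0.2, -2.3]
width: 11.7
```

```bash
python3 - <<'E'
from h import *; from cell import sensors,eyes
s=sensors.observe(); print(s['width'],s['ft_force'],s['torque'],s['eef_pos'])
# guide frame approx
a=np.radians(-80.7); d=np.array([np.cos(a),np.sin(a)]); gx=np.array([-d[1],d[0]]); O=np.array([522.5,-170.5])
print('gx',gx,'d',d)
# side-push start pose: stick centreline at guide x=-60,tip at gy=-40 -> grip gy = 210
for X,tip in((-62,-35),):
    p=O+X*gx-d*(tip+250); print(X,p); delta(s,[*p,124],180-80.7)
E
```

```text
11.655025730521556 [-0.22409294 -0.18445638 -2.3401421 ] [-0.06740237  0.03016473  0.00078813] [350.13192091 311.47651456 122.8027746 ]
gx [0.98685572 0.16160382] d [ 0.16160382 -0.98685572]
-62 [426.57012405  31.65454212]
d [-0.276  -0.0891 -0.0013] rot [ 3.000e-02 -2.000e-02  2.387e+01] T [350.1 311.5 122.8] F [-0.22 -0.18 -2.34] t 3.38 w 11.7
```

Emit:
servo_tool(steps=[-0.1,-0.033,0,0,0,7,-0.276,-0.089,0,0,0,23.9,-0.276,-0.089,0,0,0,23.9,-0.276,-0.089,0,0,0,23.9,-0.276,-0.089,0,0,0,23.9,-0.276,-0.089,0,0,0,23.9,-0.276,-0.089,0,0,0,23.9,-0.276,-0.089,0,0,0,23.9,-0.276,-0.089,0,0,0,23.9,-0.276,-0.089,0,0,0,23.9,-0.276,-0.089,0,0,0,23.9])

```text
t: 4.3
eef_pos: [425.6, 32.7, 121.9]
eef_rot: [0.647, 0.762, -0.001, -0.001]
ft_force: [-0.0, 0.3, -0.2]
width: 11.6
```

```bash
python3 - <<'E'
from h import *; from cell import sensors,eyes
s=sensors.observe(); print(yawof(s),s['eef_pos'])
for n in('top','scene'):
    c=eyes.read_camera(n); np.savez(f'pics/{n}3.npz',**c)
    im=c['img'][:,:,::-1]
    cv2.imwrite(f'pics/{n}3.png',cv2.resize(im[120:300,240:490] if n=='top' else im[130:300,200:520],None,fx=3.2 if n=='top' else 2.5,fy=3.2 if n=='top' else 2.5,interpolation=cv2.INTER_CUBIC))
E
```

```text
(np.float64(99.35937014098135), array([-2.11425890e-03,  1.92595433e-04, -9.99997746e-01])) [425.64064883  32.71144204 121.88298816]
```

View pics/top3.png

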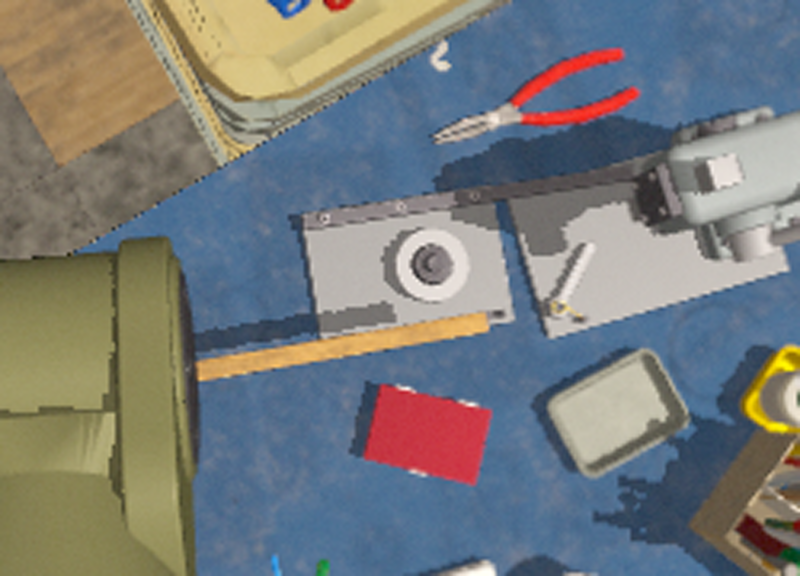

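View pics/scene3.png

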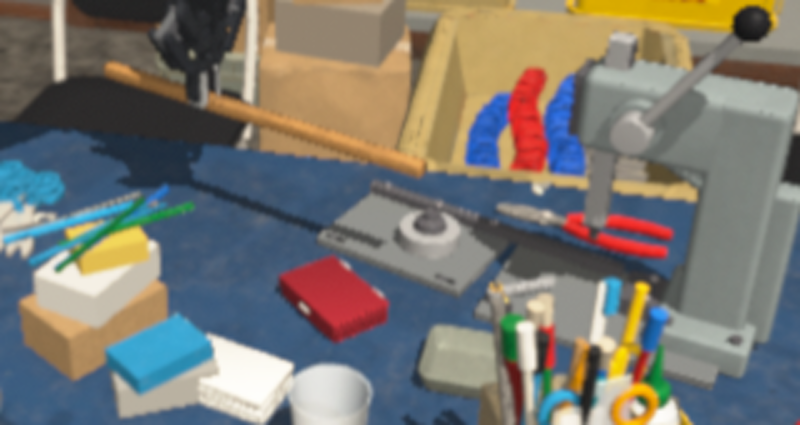

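The stick is held aligned with the guide. Its tip is at about (488,323) in the top crop and (422,168) in the scene crop. I'll fit the edges more precisely.

```bash
cat >> h.py <<'E'
def edgefit(gray,a,b,half=4,n=40):
    """subpixel edge points along segment a-b (pixel) by max gradient along the normal"""
    a,b=np.array(a,float),np.array(b,float); t=(b-a)/np.linalg.norm(b-a); nn=np.array([-t[1],t[0]])
    out=[]; o=np.arange(-half,half+.01,.25)
    for f in np.linspace(.05,.95,n):
        p=a+f*(b-a)+o[:,None]*nn
        v=cv2.remap(gray.astype(np.float32),p[:,0].astype(np.float32).reshape(1,-1),p[:,1].astype(np.float32).reshape(1,-1),cv2.INTER_LINEAR).ravel()
        g=np.abs(np.gradient(cv2.GaussianBlur(v.reshape(1,-1),(0,0),2).ravel())); out.append(p[np.argmax(g)])
    return np.array(out)
def wline(c,px,z,s=None):
    P=px2w(c,px,z,s)[:,:2].astype(np.float32); vx,vy,x,y=cv2.fitLine(P,cv2.DIST_HUBER,0,.01,.01).ravel()
    if vy>0: vx,vy=-vx,-vy
    r=(P-[x,y])@[-vy,vx]; return np.array([x,y]),np.array([vx,vy]),np.degrees(np.arctan2(vy,vx)),np.median(abs(r))
def triang(c1,p1,c2,p2):
    def ray(c,p):
        Rw,o=campose(c); u=cv2.undistortPoints(np.array(p,float).reshape(1,1,2),c['camera_matrix'],c['D']).ravel(); d=Rw@np.r_[u,1]; return o,d/np.linalg.norm(d)
    o1,d1=ray(c1,p1);o2,d2=ray(c2,p2); A=np.c_[d1,-d2]; k=np.linalg.lstsq(A,o2-o1,rcond=None)[0]
    a,b=o1+k[0]*d1,o2+k[1]*d2; return (a+b)/2,np.linalg.norm(a-b)
E
python3 - <<'E'
from h import *
c=dict(np.load('pics/top3.npz')); s=dict(np.load('pics/scene3.npz'))
g=cv2.cvtColor(c['img'],cv2.COLOR_RGB2GRAY)
q=lambda a,b:(240+(a+.5)/3.2-.5,120+(b+.5)/3.2-.5); q2=lambda a,b:(200+(a+.5)/2.5-.5,130+(b+.5)/2.5-.5)
print('tip top-end', triang(c,q(490,313),s,q2(425,160)), triang(c,q(488,323),s,q2(422,167)))
hsv=cv2.cvtColor(c['img'],cv2.COLOR_RGB2HSV); m=cv2.inRange(hsv,(8,100,100),(25,255,255)); m[:,:302]=0;m[:,396:]=0;m[:215]=0;m[242:]=0
ys,xs=np.where(m>0); 
for z in(128,135): print('stick',wline(c,np.c_[xs,ys],z)); P=px2w(c,np.c_[xs,ys],z)[:,:2]; print(cv2.minAreaRect(P.astype(np.float32)))
for nm,a,b,z in(('fence outer',q(305,215),q(490,190),22),('fence outer2',q(305,213),q(635,158),22),('fence inner',q(310,231),q(450,209),22),('plate left side',q(304,232),q(317,325),10),('plate right',q(501,215),q(514,312),10)):
    e=edgefit(g,a,b,3); print(nm,wline(c,e,z))
# anvil disc: bright circle
x0,y0,x1,y1=360,185,392,218
m=(g[y0:y1,x0:x1]>215).astype(np.uint8); print(m.sum())
cn=max(cv2.findContours(m,cv2.RETR_EXTERNAL,cv2.CHAIN_APPROX_NONE)[0],key=cv2.contourArea); e=cv2.fitEllipse(cn); print(e, px2w(c,[(e[0][0]+x0,e[0][1]+y0)],28))
E
```

```text
tip top-end (array([ 471.4522284 , -215.67004498,  129.38279909]), np.float64(2.2698726746172855)) (array([ 465.2058922 , -215.88275104,  124.6017455 ]), np.float64(0.22877168907496975))
stick (array([ 448.85788, -108.26275], dtype=float32), array([ 0.1638422 , -0.98648655], dtype=float32), np.float32(-80.570015), np.float32(3.5342472))
((449.0202331542969, -108.80944061279297), (14.559507369995117, 213.13885498046875), 9.33414077758789)
stick (array([ 448.68643, -107.75168], dtype=float32), array([ 0.1638429 , -0.98648643], dtype=float32), np.float32(-80.56997), np.float32(3.5077665))
((448.84783935546875, -108.29351806640625), (14.452061653137207, 211.56610107421875), 9.334132194519043)
fence outer (array([ 570.26654, -162.2191 ], dtype=float32), array([ 0.15729877, -0.98755103], dtype=float32), np.float32(-80.94985), np.float32(0.69906676))
fence outer2 (array([ 579.0695 , -218.12157], dtype=float32), array([ 0.15093167, -0.9885442 ], dtype=float32), np.float32(-81.31908), np.float32(0.5045497))
fence inner (array([ 553.92096, -148.32051], dtype=float32), array([ 0.1504129 , -0.98862326], dtype=float32), np.float32(-81.34914), np.float32(0.64310443))
plate left side (array([507.34802 , -92.494835], dtype=float32), array([-0.98895407, -0.14822233], dtype=float32), np.float32(-171.47607), np.float32(0.42643014))
plate right (array([ 516.7143 , -252.39742], dtype=float32), array([-0.9899249 , -0.14159337], dtype=float32), np.float32(-171.85994), np.float32(0.47985572))
225
((14.70932388305664, 17.332143783569336), (21.008554458618164, 21.36104965209961), 138.488037109375) [[ 516.67543276 -189.50500182   28.        ]]
```

```bash
cat >> h.py <<'E'
YAW=98.6
_a=np.radians(YAW); GY=np.array([np.cos(_a),np.sin(_a)]); GX=np.array([GY[1],-GY[0]]); O=491*GX-247*GY; L=251
def g2w(x,y): return O+x*GX+y*GY
def w2g(p): p=np.array(p)[:2]-O; return np.round([p@GX,p@GY],2)
def goto(s,x,tip,z): p=g2w(x,tip+L); print('now g(x,tip)',w2g(s['eef_pos'])-[0,L],'yaw',round(yawof(s)[0],2)); delta(s,[*p,z],YAW)
E
python3 - <<'E'
from h import *; from cell import sensors
s=sensors.observe(); goto(s,-60,-45,18)
E
```

```text
now g(x,tip) [-64.8  -34.96] yaw 99.43
d [-0.0101  0.0048  0.1043] rot [-0.06 -0.01  0.83] T [426.   33.1 122.3] F [ 0.58  0.96 -0.05] t 4.4 w 11.8
```

Emit:
servo_tool(steps=[-0.01,0.005,0.03,0,0,0.8,-0.01,0.005,0.06,0,0,0.8,-0.01,0.005,0.085,0,0,0.8,-0.01,0.005,0.1,0,0,0.8,-0.01,0.005,0.1035,0,0,0.8,-0.01,0.005,0.1035,0,0,0.8,-0.01,0.005,0.1035,0,0,0.8,-0.01,0.005,0.1035,0,0,0.8])

```text
t: 5.07
eef_pos: [434.5, 23.3, 20.5]
eef_rot: [0.653, 0.758, 0.001, 0.001]
ft_force: [-0.1, -0.3, -0.2]
width: 11.4
```

```bash
cat > look.py <<'E'
from h import *; from cell import sensors,eyes
import sys
s=sensors.observe(); tag=sys.argv[1]
goto(s,float(sys.argv[2]),float(sys.argv[3]),float(sys.argv[4]))
for n in('top','scene'):
    c=eyes.read_camera(n); np.savez(f'pics/{n}{tag}.npz',**c)
    im=c['img'][:,:,::-1]
    if n=='top': 
        cv2.imwrite(f'pics/top{tag}.png',cv2.resize(im[150:260,300:500],None,fx=4,fy=4,interpolation=cv2.INTER_CUBIC))
        g=cv2.cvtColor(c['img'],cv2.COLOR_RGB2GRAY)
    else: cv2.imwrite(f'pics/scene{tag}.png',cv2.resize(im[160:290,300:520],None,fx=3.6,fy=3.6,interpolation=cv2.INTER_CUBIC))
E
python3 look.py 4 -40 -45 18
```

```text
now g(x,tip) [-57.95 -45.92] yaw 98.54
d [0.0009 0.0179 0.0025] rot [ 0.12  0.01 -0.06] T [434.5  23.3  20.5] F [-0.1  -0.28 -0.17] t 5.07 w 11.4
```

View pics/top4.png

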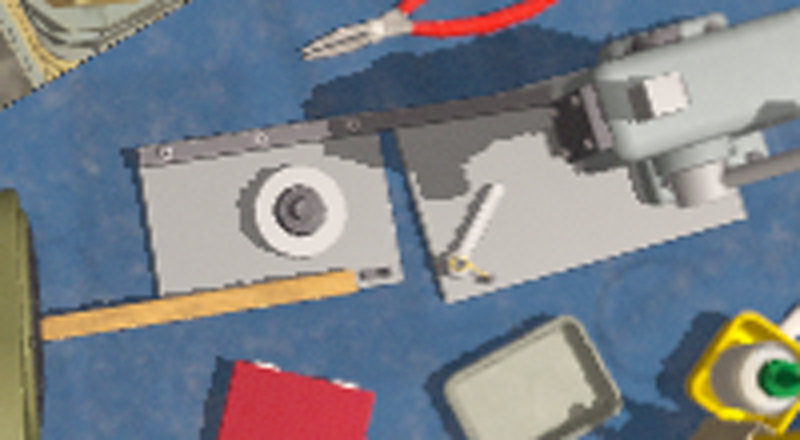

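View pics/scene4.png

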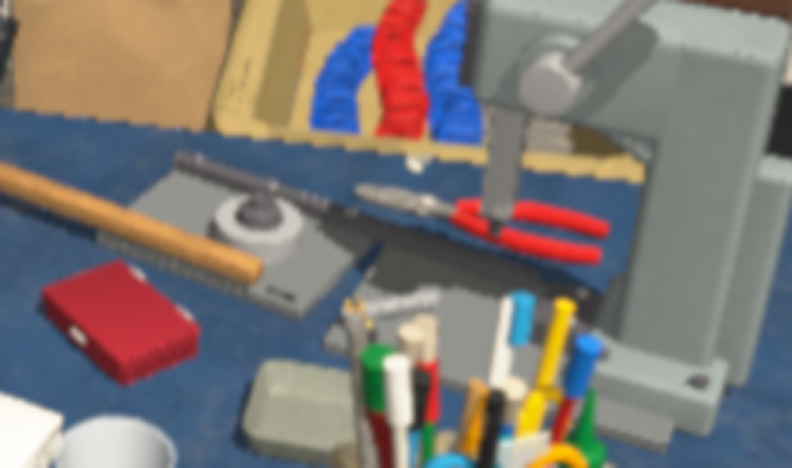

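Emit:
servo_tool(steps=[0,0.003,0.0025,0,0,0,0,0.006,0.0025,0,0,0,0,0.009,0.0025,0,0,0,0,0.011,0.0025,0,0,0,0,0.013,0.0025,0,0,0,0,0.015,0.0025,0,0,0,0,0.017,0.0025,0,0,0,0,0.019,0.0025,0,0,0,0,0.021,0.0025,0,0,0,0,0.022,0.0025,0,0,0,0,0.022,0.0025,0,0,0])

```text
t: 6.08
eef_pos: [455.3, 26.1, 16.8]
eef_rot: [0.653, 0.757, 0.0, 0.0]
ft_force: [-0.1, -0.1, -0.5]
width: 11.5
```

```bash
python3 look.py 5 -32.5 -45 18
```

```text
now g(x,tip) [-36.96 -46.29] yaw 98.48
d [ 0.0013  0.0045 -0.0012] rot [ 0.    0.   -0.12] T [455.3  26.1  16.8] F [-0.1  -0.08 -0.48] t 6.08 w 11.5
```

View pics/top5.png

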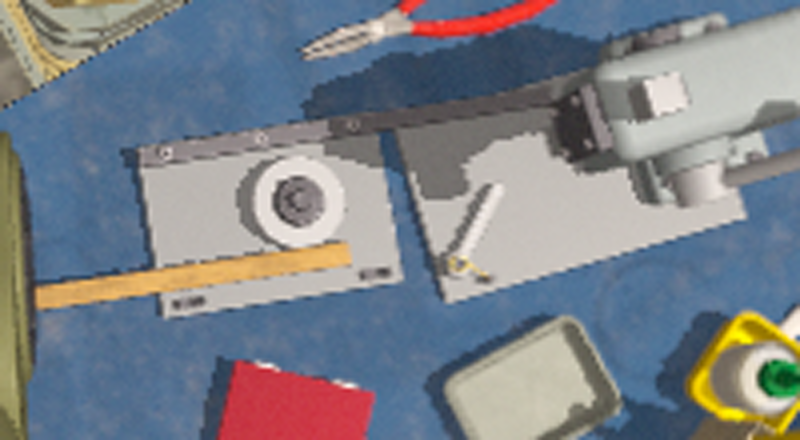

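The stick is against the anvil; a gap to the fence remains. Continuing.

Emit:
servo_tool(steps=[0,0.001,-0.0005,0,0,0,0,0.002,-0.0005,0,0,0,0,0.003,-0.0005,0,0,0,0,0.004,-0.0005,0,0,0,0,0.004,-0.0005,0,0,0])

```text
t: 6.6
eef_pos: [459.3, 26.7, 17.3]
eef_rot: [0.653, 0.757, 0.0, 0.0]
ft_force: [-0.5, -0.3, -0.8]
width: 11.8
```

Emit:
servo_tool(steps=[0,0.001,0,0,0,0,0,0.001,0,0,0,0])

```text
t: 6.77
eef_pos: [460.2, 26.8, 17.3]
eef_rot: [0.653, 0.757, 0.0, 0.0]
ft_force: [-1.4, 0.1, -1.4]
width: 11.6
```

Emit:
servo_tool(steps=[0,0.001,0,0,0,0,0,0.001,0,0,0,0])

```text
t: 6.93
eef_pos: [461.1, 27.0, 17.3]
eef_rot: [0.653, 0.757, 0.0, 0.0]
ft_force: [-1.2, 0.4, -1.5]
width: 11.9
```

Emit:
servo_tool(steps=[0,0.001,0,0,0,0,0,0.001,0,0,0,0])

```text
t: 7.1
eef_pos: [462.1, 27.1, 17.3]
eef_rot: [0.653, 0.757, 0.0, 0.0]
ft_force: [-1.5, 0.5, -1.0]
width: 11.4
```

Emit:
servo_tool(steps=[0,0.001,0,0,0,0,0,0.001,0,0,0,0])

```text
t: 7.27
eef_pos: [463.2, 27.3, 17.3]
eef_rot: [0.653, 0.757, 0.0, 0.0]
ft_force: [-1.7, -0.1, -0.5]
width: 11.5
```

```bash
python3 look.py 6 -32.5 -45 18; python3 - <<'E'
from h import *
import glob
for t in '3456':
    c=dict(np.load(f'pics/top{t}.npz')); g=cv2.cvtColor(c['img'],cv2.COLOR_RGB2GRAY)
    x0,y0,x1,y1=355,180,395,220; m=(g[y0:y1,x0:x1]>215).astype(np.uint8)
    cn=max(cv2.findContours(m,cv2.RETR_EXTERNAL,cv2.CHAIN_APPROX_NONE)[0],key=cv2.contourArea); e=cv2.fitEllipse(cn); print(t,np.round(e[1],1), w2g(px2w(c,[(e[0][0]+x0,e[0][1]+y0)],28)[0]))
E
```

```text
now g(x,tip) [-28.94 -46.28] yaw 98.49
d [ 0.0013 -0.0036 -0.0007] rot [ 0.01 -0.   -0.11] T [463.2  27.3  17.3] F [-1.74 -0.13 -0.48] t 7.27 w 11.5
3 [21.  21.4] [ -8.47 -17.64]
4 [21.  21.4] [ -8.47 -17.64]
5 [21.1 21.3] [ -2.43 -17.88]
6 [21.1 21.4] [  5.95 -17.7 ]
```

View pics/top6.png

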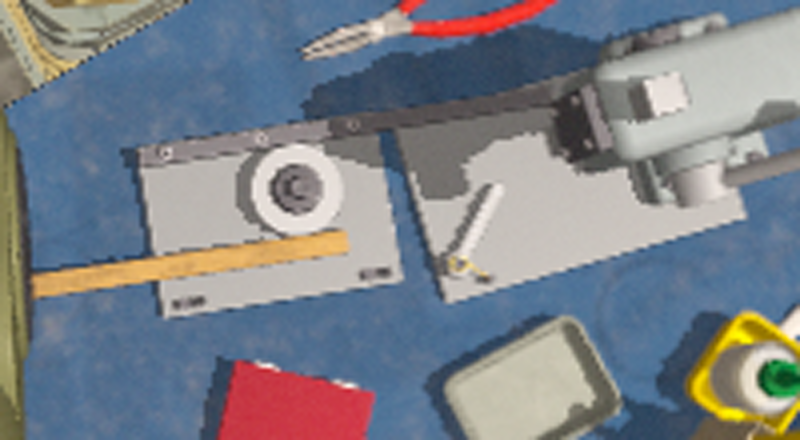

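Emit:
servo_tool(steps=[0,0.001,0,0,0,0,0,0.001,0,0,0,0])

```text
t: 7.53
eef_pos: [464.0, 27.4, 17.3]
eef_rot: [0.653, 0.757, -0.0, -0.0]
ft_force: [-1.4, 0.4, -2.4]
width: 11.5
```

Emit:
servo_tool(steps=[0,0.001,0,0,0,0,0,0.001,0,0,0,0])

```text
t: 7.7
eef_pos: [464.8, 27.6, 17.2]
eef_rot: [0.653, 0.757, -0.0, -0.0]
ft_force: [-1.9, 0.2, -1.0]
width: 11.8
```

```bash
cat > anv.py <<'E'
from h import *
import sys
for t in sys.argv[1:]:
    c=dict(np.load(f'pics/top{t}.npz')); g=cv2.cvtColor(c['img'],cv2.COLOR_RGB2GRAY)
    x0,y0,x1,y1=355,170,395,220; m=(g[y0:y1,x0:x1]>215).astype(np.uint8)
    cn=max(cv2.findContours(m,cv2.RETR_EXTERNAL,cv2.CHAIN_APPROX_NONE)[0],key=cv2.contourArea); e=cv2.fitEllipse(cn); print(t,'anvil',np.round(e[1],1), w2g(px2w(c,[(e[0][0]+x0,e[0][1]+y0)],28)[0]))
    hsv=cv2.cvtColor(c['img'],cv2.COLOR_RGB2HSV); m=cv2.inRange(hsv,(10,90,100),(25,255,255)); m[:,:312]=0;m[:,470:]=0;m[:175]=0;m[235:]=0
    n,l,st,ce=cv2.connectedComponentsWithStats(m); i=1+np.argmax(st[1:,4])
    ys,xs=np.where(l==i); P=px2w(c,np.c_[xs,ys],26)[:,:2]; P=(P-O)@np.c_[GX,GY]
    k=P[:,1]>P[:,1].min()+8; A=np.polyfit(P[k,1],P[k,0],1); print('stick slope deg',np.degrees(A[0]),'x at tip',np.polyval(A,P[:,1].min()),'tip y',P[:,1].min(),'x extrap at grip',np.polyval(A,P[:,1].min()+251), st[i])
E
python3 look.py 7 -32.5 -45 18; python3 anv.py 4 5 6 7
```

```text
now g(x,tip) [-27.26 -46.27] yaw 98.47
d [ 0.0013 -0.0052 -0.0008] rot [-0.02 -0.   -0.13] T [464.8  27.6  17.2] F [-1.91  0.23 -1.05] t 7.7 w 11.8
4 anvil [21.  21.4] [ -8.47 -17.64]
stick slope deg -0.05164390200753386 x at tip -57.82561529269569 tip y -45.14545762235785 x extrap at grip -58.051855680976495 [312 218  77  17 452]
5 anvil [21.1 21.3] [ -2.43 -17.88]
stick slope deg 0.6327043231806583 x at tip -39.8873192176725 tip y -44.354361814306536 x extrap at grip -37.1155830362652 [312 211  76  16 443]
6 anvil [21.1 21.4] [  5.95 -17.7 ]
stick slope deg 0.6570968004704155 x at tip -31.927595343376186 tip y -44.45330563288375 x extrap at grip -29.049001172571412 [312 208  75  16 441]
7 anvil [21.  21.4] [  6.57 -17.74]
stick slope deg 0.8883545819508628 x at tip -31.376833577154407 tip y -44.45330563288375 x extrap at grip -27.4851507697191 [312 207  75  16 443]
```

The anvil stopped 0.6 mm into the last 1.7 mm of motion, so it is on the fence. I'm updating the guide x-origin by 1.5 mm, then backing off and going behind it.

Emit:
servo_tool(steps=[0,-0.004,0,0,0,0,0,-0.012,0,0,0,0,0.02,-0.015,0,0,0,0,0.05,-0.015,0,0,0,0,0.072,-0.015,0,0,0,0,0.072,-0.015,0,0,0,0,0.072,-0.015,0,0,0,0])

```text
t: 8.38
eef_pos: [439.3, 97.2, 17.5]
eef_rot: [0.652, 0.758, 0.0, 0.0]
ft_force: [-0.6, 0.3, -1.4]
width: 11.6
```

```bash
sed -i 's/O=491\*GX/O=492.5*GX/' h.py; python3 look.py 8 5 25 17.5; python3 anv.py 8
```

```text
now g(x,tip) [-43.61  26.39] yaw 98.64
d [-0.0014  0.0486  0.0001] rot [0.05 0.02 0.04] T [439.3  97.2  17.5] F [-0.56  0.3  -1.44] t 8.38 w 11.6
8 anvil [21.  21.4] [  5.07 -17.74]
stick slope deg -0.3187025754947371 x at tip -43.08822782841308 tip y 28.23641960618503 x extrap at grip -44.48439255693229 [312 216  48  13 282]
```

View pics/top8.png

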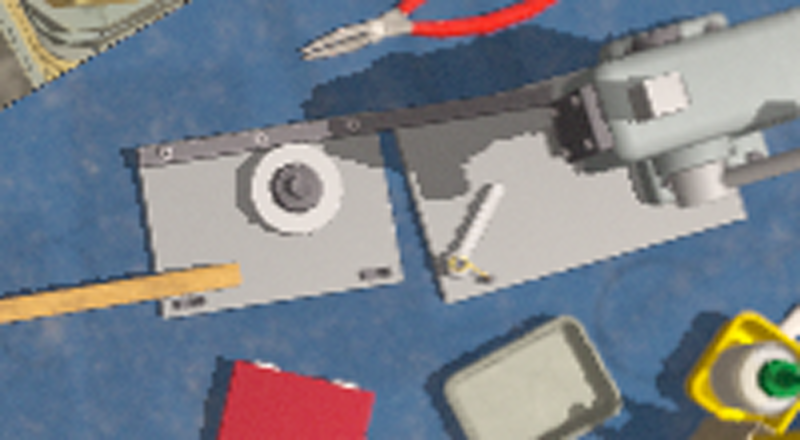

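Emit:
servo_tool(steps=[0,0.02,0,0,0,0,0,0.04,0,0,0,0,0,0.0485,0,0,0,0,0,0.0485,0,0,0,0,0,0.0485,0,0,0,0])

```text
t: 8.9
eef_pos: [486.9, 102.9, 17.0]
eef_rot: [0.653, 0.757, -0.0, -0.0]
ft_force: [-0.7, 0.2, -1.2]
width: 11.4
```

```bash
python3 look.py 9 5 12 17.5; python3 anv.py 9
```

```text
now g(x,tip) [ 4.33 24.95] yaw 98.42
d [-0.0129  0.0007 -0.0005] rot [-0.07  0.01 -0.18] T [486.9 102.9  17. ] F [-0.73  0.2  -1.21] t 8.9 w 11.4
9 anvil [21.  21.4] [  5.08 -17.66]
stick slope deg -0.09518445678765025 x at tip 3.682449378695315 tip y 26.530799546628838 x extrap at grip 3.265467554610958 [312 198  46  12 272]
```

View pics/top9.png

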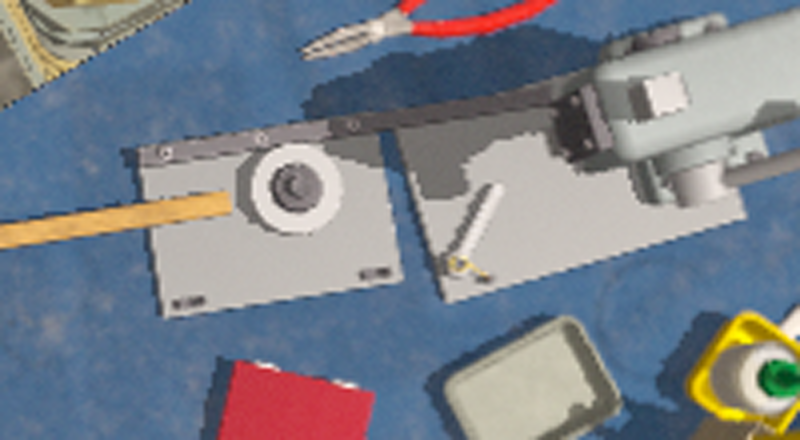

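View pics/scene9.png

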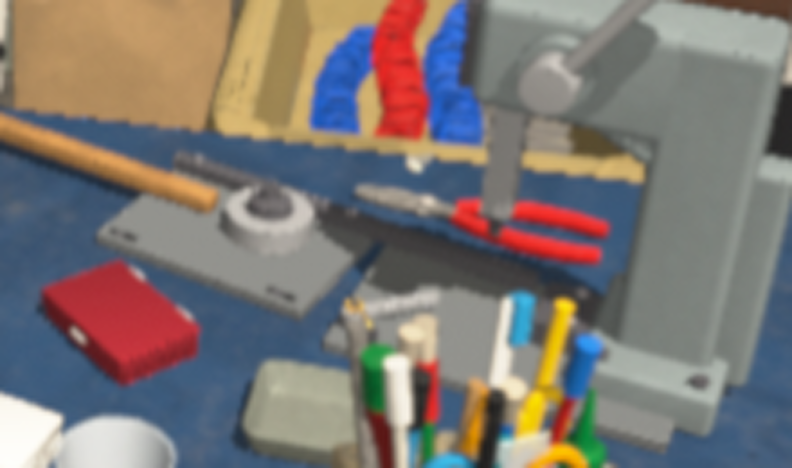

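Emit:
servo_tool(steps=[-0.004,0.0005,-0.0005,0,0,-0.2,-0.007,0.0007,-0.0005,0,0,-0.2,-0.009,0.0007,-0.0005,0,0,-0.2,-0.0105,0.0007,-0.0005,0,0,-0.2,-0.012,0.0007,-0.0005,0,0,-0.2,-0.0135,0.0007,-0.0005,0,0,-0.2,-0.015,0.0007,-0.0005,0,0,-0.2,-0.0165,0.0007,-0.0005,0,0,-0.2,-0.018,0.0007,-0.0005,0,0,-0.2,-0.02,0.0007,-0.0005,0,0,-0.2,-0.022,0.0007,-0.0005,0,0,-0.2])

```text
t: 9.92
eef_pos: [491.4, 82.0, 17.8]
eef_rot: [0.651, 0.759, 0.0, -0.0]
ft_force: [0.1, 2.0, -1.2]
width: 11.8
```

```bash
python3 look.py 10 5 -80 17.5; python3 anv.py 10
```

```text
now g(x,tip) [5.63 3.57] yaw 98.69
d [-0.0836 -0.0008  0.0003] rot [-0.   -0.01  0.09] T [491.4  82.   17.8] F [ 0.1   1.99 -1.16] t 9.92 w 11.8
10 anvil [20.7 21.5] [  4.55 -25.9 ]
stick slope deg -0.34953332253625446 x at tip 6.257046516645777 tip y 5.116456740443895 x extrap at grip 4.72581917839885 [312 195  54  15 323]
```

Emit:
servo_tool(steps=[-0.003,-0.0005,0,0,0,0,-0.006,-0.001,0,0,0,0.05,-0.009,-0.0015,0,0,0,0.1,-0.012,-0.0015,0,0,0,0.1,-0.015,-0.0015,0,0,0,0.1,-0.018,-0.0015,0,0,0,0.1,-0.021,-0.0015,0,0,0,0.1,-0.024,-0.0015,0,0,0,0.1,-0.027,-0.0015,0,0,0,0.1,-0.03,-0.0015,0,0,0,0.1,-0.033,-0.0015,0,0,0,0.1,-0.036,-0.0015,0,0,0,0.1])

```text
t: 11.02
eef_pos: [495.3, 45.9, 17.8]
eef_rot: [0.652, 0.758, -0.0, -0.0]
ft_force: [-0.9, 1.8, -1.4]
width: 11.8
```

```bash
sed -i 's/x1,y1=355,170,395,220/x1,y1=355,165,445,220/' anv.py; python3 look.py 11 4 -80 17.5; python3 anv.py 11
```

```text
now g(x,tip) [  4.13 -32.69] yaw 98.58
d [-0.0473 -0.0001  0.0003] rot [-0.    0.   -0.02] T [495.3  45.9  17.8] F [-0.87  1.84 -1.44] t 11.02 w 11.8
11 anvil [17.9 19.8] [  2.83 -60.76]
stick slope deg -0.1701866580251687 x at tip 4.366742890986688 tip y -31.338725112051396 x extrap at grip 3.621193192084977 [312 194  68  16 408]
```

View pics/top11.png

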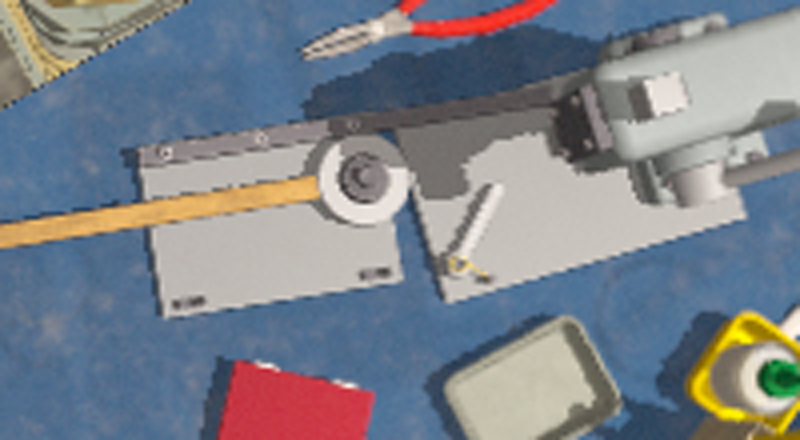

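```bash
python3 - <<'E'
from h import *
c=dict(np.load('pics/top11.npz')); q=lambda a,b:(300+(a+.5)/4-.5,150+(b+.5)/4-.5)
print(w2g(px2w(c,[q(363,180.5)],28)[0]),w2g(px2w(c,[q(366,176)],45)[0]))
c=dict(np.load('pics/top9.npz'));print(w2g(px2w(c,[q(297,188)],28)[0]),w2g(px2w(c,[q(299,184.5)],45)[0]))
g=cv2.cvtColor(c['img'],cv2.COLOR_RGB2GRAY); e=edgefit(g,q(150,165),q(320,138),3); P=px2w(c,e,22)[:,:2]; P=(P-O)@np.c_[GX,GY]; print(np.polyfit(P[:,1],P[:,0],1),P[::8])
E
```

```text
[  3.21 -61.27] [  4.46 -60.33]
[  5.01 -18.  ] [  5.69 -17.  ]
[4.87521659e-03 3.33188886e+01] [[ 32.58601262  67.84155613]
 [ 33.31445548  47.05723732]
 [ 34.0437394   26.24768001]
 [ 36.74673011   5.39027076]
 [ 35.50519317 -15.45752089]]
```

The anvil drifted about 1.5 mm off the fence because my lateral correction dragged it. I'll bring the stick back in +x as I push on.

Emit:
servo_tool(steps=[-0.002,0.0005,0,0,0,0,-0.004,0.001,0,0,0,0,-0.006,0.0015,0,0,0,0,-0.009,0.002,0,0,0,0,-0.012,0.002,0,0,0,0,-0.015,0.002,0,0,0,0,-0.018,0.002,0,0,0,0,-0.02,0.002,0,0,0,0,-0.022,0.002,0,0,0,0,-0.024,0.002,0,0,0,0])

```text
t: 11.95
eef_pos: [500.9, 22.6, 17.8]
eef_rot: [0.652, 0.758, -0.0, -0.0]
ft_force: [-0.6, 1.0, -0.7]
width: 11.6
```

```bash
python3 look.py 12 5 -80 17.5; python3 anv.py 12
```

```text
now g(x,tip) [  6.13 -56.6 ] yaw 98.58
d [-0.0234 -0.0011  0.0003] rot [-0.   -0.   -0.02] T [500.9  22.6  17.8] F [-0.56  1.03 -0.75] t 11.95 w 11.6
12 anvil [14.3 18.7] [ -1.04 -82.44]
stick slope deg -0.11869049969691561 x at tip 6.192425316304436 tip y -54.97544296984029 x extrap at grip 5.67246877365676 [312 192  77  17 459]
```

View pics/top12.png

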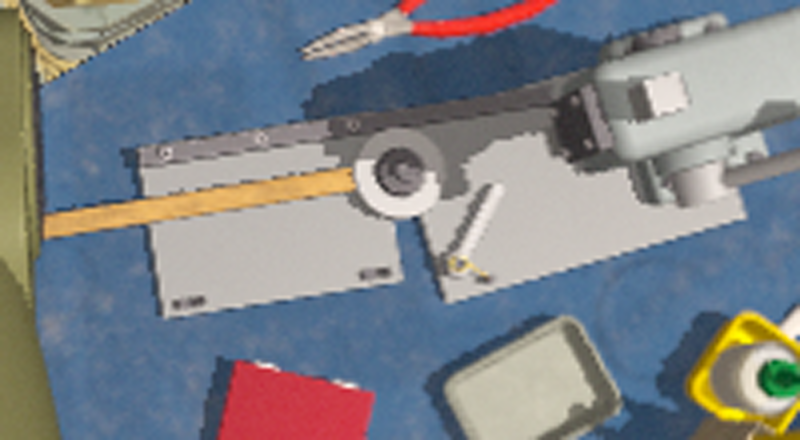

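View pics/scene12.png

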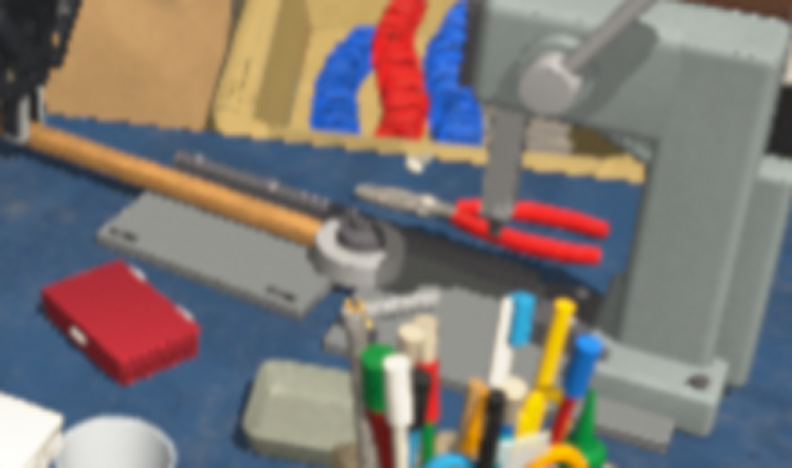

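```bash
python3 - <<'E'
from h import *
c=dict(np.load('pics/top12.npz')); q=lambda a,b:(300+(a+.5)/4-.5,150+(b+.5)/4-.5)
print(w2g(px2w(c,[q(399,172)],28)[0]),w2g(px2w(c,[q(402,169)],45)[0]))
im=c['img'][175:215,375:425,::-1]; im=np.clip(im.astype(float)*1.6,0,255).astype(np.uint8); cv2.imwrite('pics/z12.png',cv2.resize(im,None,fx=15,fy=15,interpolation=cv2.INTER_CUBIC))
E
```

```text
[  5.06 -85.44] [  5.33 -83.95]
```

View pics/z12.png

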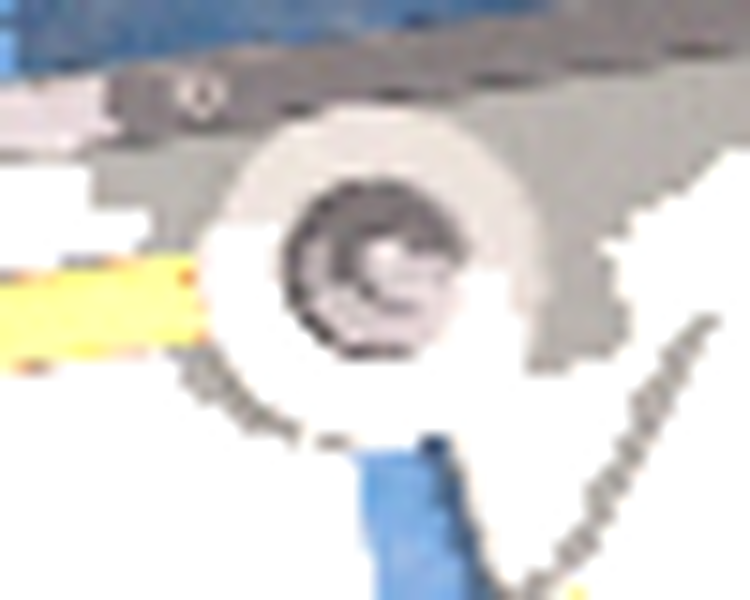

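The anvil is against the fence again (centre x≈5). Pushing on.

Emit:
servo_tool(steps=[-0.002,0,0,0,0,0,-0.004,0,0,0,0,0,-0.006,0,0,0,0,0,-0.008,0,0,0,0,0,-0.01,0,0,0,0,0,-0.012,0,0,0,0,0,-0.014,0,0,0,0,0,-0.016,0,0,0,0,0,-0.018,0,0,0,0,0,-0.02,0,0,0,0,0])

```text
t: 12.88
eef_pos: [503.9, 2.8, 17.8]
eef_rot: [0.652, 0.758, -0.0, -0.0]
ft_force: [0.3, 0.6, -1.6]
width: 11.6
```

Emit:
servo_tool(steps=[-0.002,0,0,0,0,0,-0.004,0,0,0,0,0,-0.006,0,0,0,0,0,-0.008,0,0,0,0,0,-0.01,0,0,0,0,0])

```text
t: 13.3
eef_pos: [505.4, -7.1, 17.8]
eef_rot: [0.652, 0.758, -0.0, -0.0]
ft_force: [-0.4, 0.7, 0.3]
width: 11.6
```

```bash
python3 look.py 13 5 -80 17.5; python3 anv.py 13
```

```text
now g(x,tip) [  6.11 -86.56] yaw 98.58
d [ 0.0066 -0.0011  0.0003] rot [-0.01 -0.   -0.02] T [505.4  -7.1  17.8] F [-0.45  0.7   0.29] t 13.3 w 11.6
13 anvil [ 6.1 14.6] [ -10.86 -105.01]
stick slope deg -0.1111330579674546 x at tip 6.062837437748872 tip y -85.19568491950982 x extrap at grip 5.575988357644079 [328 190  72  17 425]
```

View pics/top13.png

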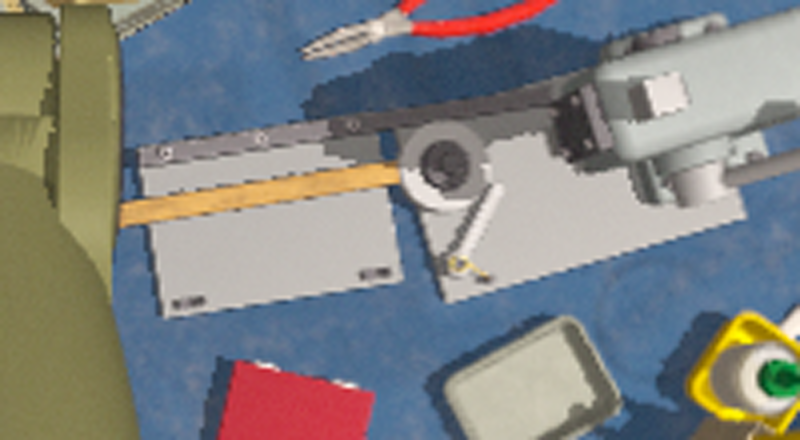

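Emit:
servo_tool(steps=[-0.0015,0,0,0,0,0,-0.003,0,0,0,0,0,-0.0045,0,0,0,0,0,-0.006,0,0,0,0,0,-0.0075,0,0,0,0,0,-0.009,0,0,0,0,0,-0.0105,0,0,0,0,0,-0.012,0,0,0,0,0])

```text
t: 14.07
eef_pos: [507.2, -18.7, 17.8]
eef_rot: [0.652, 0.758, 0.0, -0.0]
ft_force: [0.1, 3.6, -0.2]
width: 11.7
```

Emit:
servo_tool(steps=[-0.0015,0,0,0,0,0,-0.003,0,0,0,0,0,-0.0045,0,0,0,0,0,-0.006,0,0,0,0,0,-0.0075,0,0,0,0,0,-0.009,0,0,0,0,0])

```text
t: 14.57
eef_pos: [508.5, -27.8, 17.8]
eef_rot: [0.652, 0.758, 0.0, -0.0]
ft_force: [-0.4, 3.8, -1.1]
width: 11.6
```

```bash
python3 look.py 14 5 -80 17.5; python3 anv.py 14
```

```text
now g(x,tip) [   6.12 -107.51] yaw 98.58
d [ 0.0275 -0.0011  0.0003] rot [-0.   -0.   -0.02] T [508.5 -27.8  17.8] F [-0.37  3.78 -1.07] t 14.57 w 11.6
14 anvil [ 8.  27.3] [ -24.82 -139.84]
stick slope deg -0.13717730151868118 x at tip 6.453183566144713 tip y -105.89167818366913 x extrap at grip 5.85224047794871 [343 189  65  15 386]
```

View pics/top14.png

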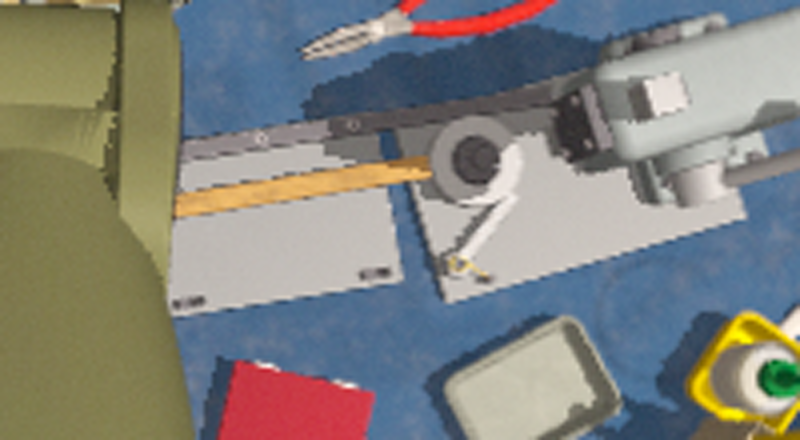

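The pawl is visibly being swung aside, with about 3.8 N of push. Continuing.

Emit:
servo_tool(steps=[-0.0015,0,0,0,0,0,-0.003,0,0,0,0,0,-0.0045,0,0,0,0,0,-0.006,0,0,0,0,0,-0.0075,0,0,0,0,0,-0.009,0,0,0,0,0,-0.0105,0,0,0,0,0,-0.012,0,0,0,0,0])

```text
t: 15.33
eef_pos: [510.2, -39.7, 17.8]
eef_rot: [0.652, 0.758, -0.0, -0.0]
ft_force: [-0.2, 3.9, -0.9]
width: 11.8
```

Emit:
servo_tool(steps=[-0.001,0,0,0,0,0,-0.002,0,0,0,0,0,-0.003,0,0,0,0,0,-0.004,0,0,0,0,0])

```text
t: 15.67
eef_pos: [510.9, -43.6, 17.8]
eef_rot: [0.652, 0.758, -0.0, -0.0]
ft_force: [-0.1, 2.5, -1.3]
width: 11.8
```

Emit:
servo_tool(steps=[-0.001,0,0,0,0,0,-0.002,0,0,0,0,0,-0.003,0,0,0,0,0,-0.004,0,0,0,0,0])

```text
t: 16.0
eef_pos: [511.5, -47.5, 17.8]
eef_rot: [0.652, 0.758, -0.0, -0.0]
ft_force: [-0.7, 2.2, -0.7]
width: 11.6
```

```bash
python3 look.py 15 5 -80 17.5; python3 anv.py 15
```

```text
now g(x,tip) [   6.1 -127.5] yaw 98.58
d [ 0.0475 -0.0011  0.0003] rot [-0.    0.   -0.02] T [511.5 -47.5  17.8] F [-0.73  2.15 -0.74] t 16.0 w 11.6
15 anvil [ 9.  31.8] [ -22.17 -151.85]
stick slope deg -0.01977865407762037 x at tip 6.197244218780944 tip y -125.90776526510912 x extrap at grip 6.110598357328807 [356 188  59  14 348]
```

View pics/top15.png

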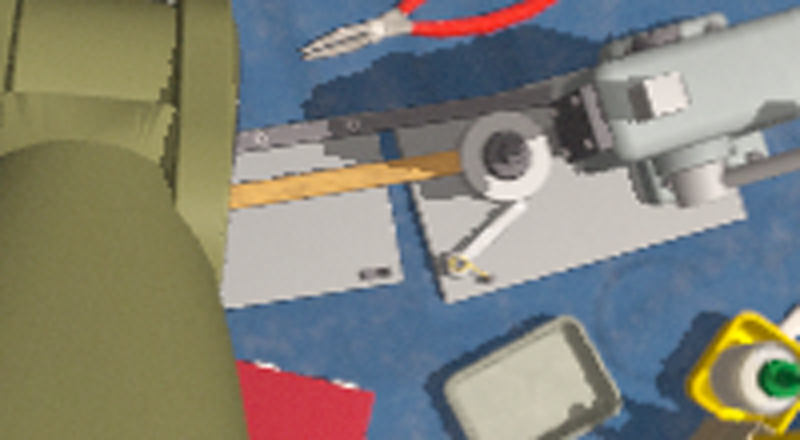

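Emit:
servo_tool(steps=[-0.001,0,0,0,0,0,-0.002,0,0,0,0,0,-0.003,0,0,0,0,0])

```text
t: 16.35
eef_pos: [511.9, -50.4, 17.8]
eef_rot: [0.652, 0.758, -0.0, -0.0]
ft_force: [0.0, 2.8, -1.2]
width: 11.5
```

Emit:
servo_tool(steps=[-0.001,0,0,0,0,0,-0.002,0,0,0,0,0])

```text
t: 16.52
eef_pos: [512.2, -52.5, 17.8]
eef_rot: [0.652, 0.758, -0.0, -0.0]
ft_force: [-0.2, 2.7, -1.0]
width: 11.5
```

Emit:
servo_tool(steps=[-0.001,0,0,0,0,0,-0.002,0,0,0,0,0])

```text
t: 16.68
eef_pos: [512.5, -54.5, 17.8]
eef_rot: [0.652, 0.758, -0.0, 0.0]
ft_force: [0.3, 2.4, -1.0]
width: 11.6
```

Emit:
servo_tool(steps=[-0.001,0,0,0,0,0,-0.001,0,0,0,0,0])

```text
t: 16.85
eef_pos: [512.8, -55.7, 17.8]
eef_rot: [0.652, 0.758, -0.0, 0.0]
ft_force: [0.8, 1.6, -1.2]
width: 11.5
```

Emit:
servo_tool(steps=[-0.001,0,0,0,0,0,-0.001,0,0,0,0,0])

```text
t: 17.02
eef_pos: [512.9, -56.6, 17.8]
eef_rot: [0.652, 0.758, -0.0, 0.0]
ft_force: [0.1, 1.3, -1.2]
width: 12.0
```

Emit:
servo_tool(steps=[-0.001,0,0,0,0,0,-0.001,0,0,0,0,0])

```text
t: 17.18
eef_pos: [513.0, -57.5, 17.8]
eef_rot: [0.652, 0.758, -0.0, 0.0]
ft_force: [-0.3, 2.0, -0.8]
width: 11.5
```

Emit:
servo_tool(steps=[-0.001,0,0,0,0,0,-0.001,0,0,0,0,0])

```text
t: 17.35
eef_pos: [513.2, -58.5, 17.8]
eef_rot: [0.652, 0.758, -0.0, 0.0]
ft_force: [-0.2, 1.4, -0.1]
width: 11.9
```

Emit:
servo_tool(steps=[-0.001,0,0,0,0,0,-0.001,0,0,0,0,0])

```text
t: 17.52
eef_pos: [513.3, -59.5, 17.8]
eef_rot: [0.652, 0.758, -0.0, 0.0]
ft_force: [-0.1, 2.2, -1.0]
width: 11.6
```

Emit:
servo_tool(steps=[-0.001,0,0,0,0,0,-0.001,0,0,0,0,0])

```text
t: 17.68
eef_pos: [513.4, -60.3, 17.8]
eef_rot: [0.652, 0.758, 0.0, -0.0]
ft_force: [-0.0, 2.9, 0.4]
width: 11.7
```

Emit:
servo_tool(steps=[-0.001,0,0,0,0,0,-0.001,0,0,0,0,0])

```text
t: 17.85
eef_pos: [513.4, -60.8, 17.7]
eef_rot: [0.652, 0.758, 0.0, -0.001]
ft_force: [0.1, 5.3, -1.7]
width: 11.8
```

Emit:
servo_tool(steps=[-0.001,0,0,0,0,0,-0.001,0,0,0,0,0])

```text
t: 18.02
eef_pos: [513.5, -61.7, 17.7]
eef_rot: [0.652, 0.758, 0.0, -0.001]
ft_force: [-1.2, 5.0, -1.4]
width: 11.5
```

Emit:
servo_tool(steps=[-0.001,0,0,0,0,0,-0.001,0,0,0,0,0])

```text
t: 18.18
eef_pos: [513.5, -62.6, 17.7]
eef_rot: [0.652, 0.758, 0.0, -0.001]
ft_force: [-0.9, 4.6, -0.7]
width: 11.6
```

```bash
python3 look.py 16 5 -80 17.5
```

```text
now g(x,tip) [   5.91 -142.67] yaw 98.6
d [ 0.0627 -0.0009  0.0003] rot [-0.02 -0.09 -0.  ] T [513.5 -62.6  17.7] F [-0.94  4.56 -0.71] t 18.18 w 11.6
```

View pics/top16.png

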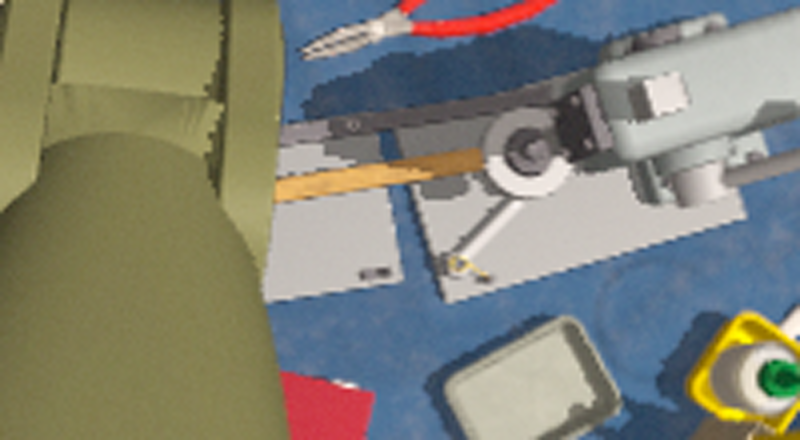

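View pics/scene16.png

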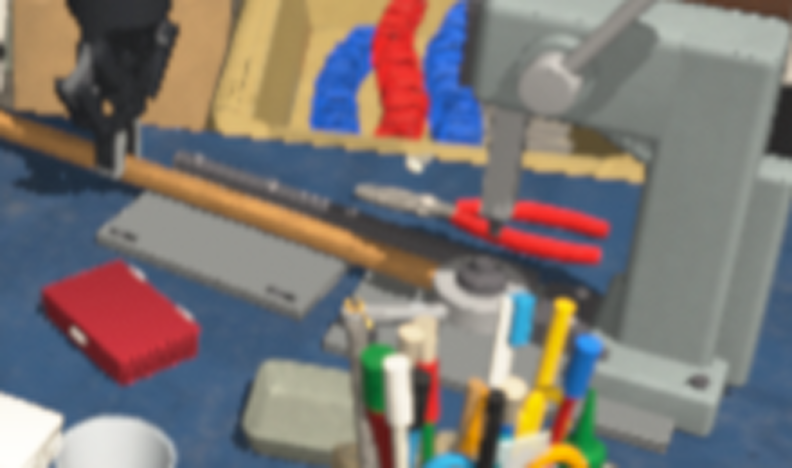

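The spring was met at TCP y≈-60.5 (5 N). I expect the stop about 10 mm further on.

Emit:
servo_tool(steps=[-0.001,0,0,0,0,0,-0.002,0,0,0,0,0,-0.002,0,0,0,0,0])

```text
t: 18.53
eef_pos: [513.7, -64.4, 17.6]
eef_rot: [0.652, 0.758, 0.001, -0.001]
ft_force: [-1.4, 5.4, -0.9]
width: 11.7
```

Emit:
servo_tool(steps=[-0.001,0,0,0,0,0,-0.002,0,0,0,0,0,-0.002,0,0,0,0,0])

```text
t: 18.78
eef_pos: [513.9, -66.1, 17.6]
eef_rot: [0.652, 0.758, 0.001, -0.001]
ft_force: [-1.7, 6.3, -0.5]
width: 11.8
```

Emit:
servo_tool(steps=[-0.001,0,0,0,0,0,-0.001,0,0,0,0,0])

```text
t: 18.95
eef_pos: [514.0, -67.0, 17.5]
eef_rot: [0.652, 0.758, 0.001, -0.001]
ft_force: [-1.7, 7.6, -0.3]
width: 11.7
```

Emit:
servo_tool(steps=[-0.001,0,0,0,0,0,-0.001,0,0,0,0,0])

```text
t: 19.12
eef_pos: [514.1, -67.9, 17.5]
eef_rot: [0.652, 0.758, 0.001, -0.001]
ft_force: [-1.7, 6.8, -0.6]
width: 11.7
```

Emit:
servo_tool(steps=[-0.001,0,0,0,0,0,-0.001,0,0,0,0,0])

```text
t: 19.28
eef_pos: [514.1, -68.7, 17.5]
eef_rot: [0.652, 0.758, 0.001, -0.002]
ft_force: [-1.9, 7.6, 0.8]
width: 11.6
```

Emit:
servo_tool(steps=[-0.0005,0,0,0,0,0,-0.0005,0,0,0,0,0])

```text
t: 19.45
eef_pos: [514.1, -69.0, 17.5]
eef_rot: [0.652, 0.758, 0.001, -0.002]
ft_force: [-2.2, 9.7, -1.0]
width: 11.6
```

Emit:
servo_tool(steps=[-0.0005,0,0,0,0,0,-0.0005,0,0,0,0,0])

```text
t: 19.62
eef_pos: [514.1, -69.4, 17.4]
eef_rot: [0.652, 0.758, 0.001, -0.002]
ft_force: [-2.6, 8.6, 0.3]
width: 11.6
```

Emit:
servo_tool(steps=[-0.0005,0,0,0,0,0,-0.0005,0,0,0,0,0])

```text
t: 19.78
eef_pos: [514.1, -69.8, 17.4]
eef_rot: [0.652, 0.758, 0.001, -0.002]
ft_force: [-1.9, 8.5, 0.1]
width: 11.5
```

Emit:
servo_tool(steps=[-0.0005,0,0,0,0,0,-0.0005,0,0,0,0,0])

```text
t: 19.95
eef_pos: [514.2, -70.2, 17.4]
eef_rot: [0.652, 0.758, 0.001, -0.002]
ft_force: [-0.7, 8.5, -0.4]
width: 11.4
```

Emit:
servo_tool(steps=[-0.0005,0,0,0,0,0,-0.0005,0,0,0,0,0])

```text
t: 20.12
eef_pos: [514.2, -70.5, 17.4]
eef_rot: [0.652, 0.758, 0.001, -0.002]
ft_force: [-2.1, 9.7, -0.9]
width: 11.6
```

Emit:
servo_tool(steps=[-0.0005,0,0,0,0,0,-0.0005,0,0,0,0,0])

```text
t: 20.28
eef_pos: [514.2, -70.5, 17.3]
eef_rot: [0.652, 0.758, 0.002, -0.003]
ft_force: [-1.9, 11.7, -0.7]
width: 11.4
```

Emit:
servo_tool(steps=[-0.0005,0,0,0,0,0,-0.0005,0,0,0,0,0])

```text
t: 20.45
eef_pos: [514.1, -70.6, 17.2]
eef_rot: [0.652, 0.758, 0.002, -0.003]
ft_force: [-2.6, 12.9, -1.1]
width: 11.7
```

```bash
python3 look.py 17 5 -80 17.5
```

```text
now g(x,tip) [   5.24 -150.64] yaw 98.66
d [ 0.0706 -0.0002  0.0002] rot [-0.07 -0.39  0.06] T [514.1 -70.6  17.2] F [-2.6  12.86 -1.13] t 20.45 w 11.7
```

View pics/top17.png

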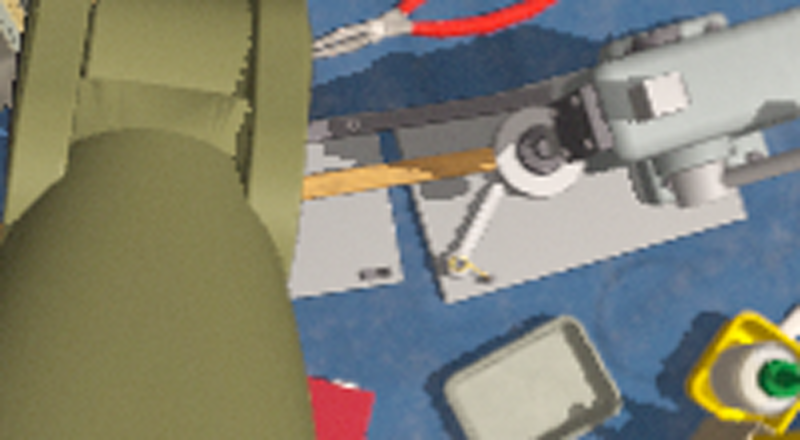

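The anvil is on the hard stop: the TCP has stalled while force rises about 2 N per 0.5 mm. The pawl finger is back at its original position, with its tip near (497,187). I'll bring the force to about 17 N.

Emit:
servo_tool(steps=[-0.0005,0,0,0,0,0,-0.0005,0,0,0,0,0])

```text
t: 20.72
eef_pos: [514.0, -70.6, 17.2]
eef_rot: [0.652, 0.759, 0.002, -0.003]
ft_force: [-2.4, 14.4, -0.2]
width: 11.6
```

Emit:
servo_tool(steps=[-0.0005,0,0,0,0,0,-0.0005,0,0,0,0,0])

```text
t: 20.88
eef_pos: [513.9, -70.7, 17.1]
eef_rot: [0.652, 0.759, 0.002, -0.004]
ft_force: [-2.8, 15.9, -0.2]
width: 11.5
```

Emit:
servo_tool(steps=[-0.0003,0,0,0,0,0,-0.0003,0,0,0,0,0])

```text
t: 21.05
eef_pos: [513.8, -70.7, 17.1]
eef_rot: [0.651, 0.759, 0.003, -0.004]
ft_force: [-2.7, 16.9, 0.4]
width: 11.2
```

Emit:
servo_tool(steps=[0,0,0,0,0,0,0,0,0,0,0,0,0,0,0,0,0,0,0.002,0,0,0,0,0,0.004,0,0,0,0,0,0.007,0,0,0,0,0,0.012,0,0,0,0,0,0.02,0,0,0,0,0,0.035,0,0,0,0,0,0.055,0,0,0,0,0,0.08,0,0,0,0,0,0.08,0,0,0,0,0])

```text
t: 22.05
eef_pos: [503.2, 7.0, 17.9]
eef_rot: [0.651, 0.759, 0.0, -0.0]
ft_force: [-0.3, 0.7, -1.6]
width: 11.2
```

```bash
python3 look.py 18 5 -80 17.5
```

```text
now g(x,tip) [  6.06 -72.31] yaw 98.74
d [-0.0077 -0.0011  0.0004] rot [ 0.01 -0.04  0.14] T [503.2   7.   17.9] F [-0.3   0.65 -1.63] t 22.05 w 11.2
```

View pics/top18.png

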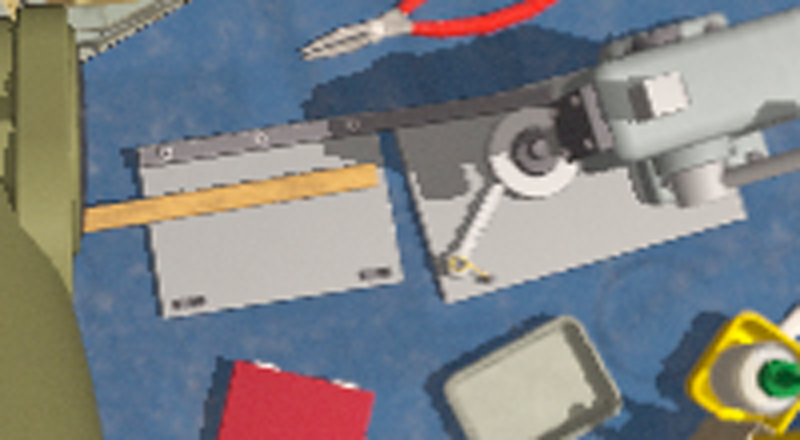

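View pics/scene18.png

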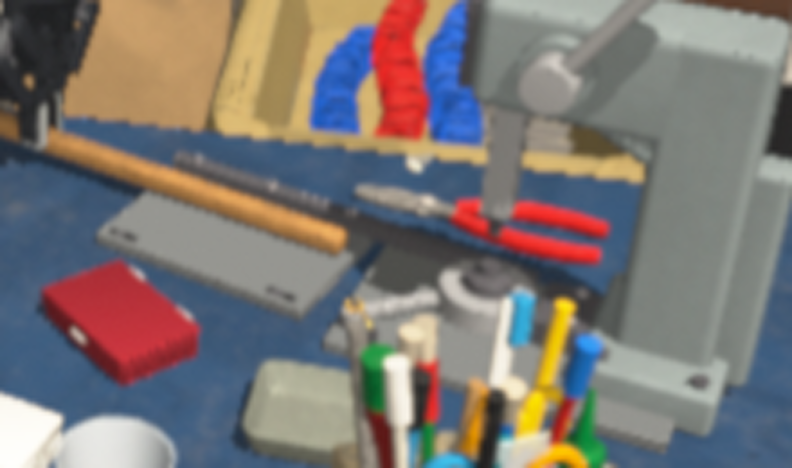

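The pawl is shut against the rear of the anvil. Next I lift the stick and return it to its original open spot.

Emit:
servo_tool(steps=[0.02,0,-0.03,0,0,0,0.04,0,-0.07,0,0,0,0.06,0,-0.1,0,0,0,0.09,0,-0.1,0,0,0,0.13,0,-0.1,0,0,0,0.13,0,-0.1,0,0,0,0.13,0,-0.1,0,0,0])

```text
t: 22.73
eef_pos: [484.6, 133.7, 118.2]
eef_rot: [0.651, 0.759, 0.0, 0.001]
ft_force: [0.4, -0.4, -0.9]
width: 12.0
```

```bash
python3 - <<'E'
from h import *; from cell import sensors
delta(sensors.observe(),[351,312.5,110],123.2)
E
```

```text
d [ 0.1971 -0.1049  0.0079] rot [  0.06   0.06 -24.46] T [484.6 133.7 118.2] F [ 0.38 -0.35 -0.94] t 22.73 w 12.0
```

Emit:
servo_tool(steps=[0.06,-0.03,0,0,0,-5,0.197,-0.105,0,0,0,-24.5,0.197,-0.105,0,0,0,-24.5,0.197,-0.105,0,0,0,-24.5,0.197,-0.105,0,0,0,-24.5,0.197,-0.105,0,0,0,-24.5,0.197,-0.105,0,0,0,-24.5,0.197,-0.105,0,0,0,-24.5,0.197,-0.105,0,0,0,-24.5])

```text
t: 23.48
eef_pos: [352.0, 310.5, 117.6]
eef_rot: [0.477, 0.879, -0.0, 0.0]
ft_force: [0.2, 0.4, -0.9]
width: 11.5
```

```bash
python3 - <<'E'
from h import *; from cell import sensors
delta(sensors.observe(),[351,312.5,6],123.2)
E
```

```text
d [0.0023 0.0003 0.1116] rot [-0.01  0.07 -0.22] T [352.  310.5 117.6] F [ 0.18  0.41 -0.86] t 23.48 w 11.5
```

Emit:
servo_tool(steps=[0,0,0.035,0,0,0,0,0,0.07,0,0,0,0,0,0.095,0,0,0,0,0,0.105,0,0,0,0,0,0.109,0,0,0,0,0,0.111,0,0,0,0,0,0.112,0,0,0,0,0,0.112,0,0,0])

```text
t: 24.15
eef_pos: [352.3, 312.5, 7.0]
eef_rot: [0.477, 0.879, 0.001, 0.0]
ft_force: [0.4, 0.5, -1.2]
width: 11.3
```

Emit:
servo_tool(steps=[0,0,0.001,0,0,0,0,0,0.001,0,0,0])

```text
t: 24.32
eef_pos: [351.8, 312.5, 5.7]
eef_rot: [0.477, 0.879, 0.001, 0.0]
ft_force: [-0.6, -0.2, -0.1]
width: 11.5
```

Emit:
servo_tool(steps=[0,0,0.001,0,0,0,0,0,0.001,0,0,0])

```text
t: 24.48
eef_pos: [351.4, 312.2, 4.2]
eef_rot: [0.476, 0.879, 0.0, 0.0]
ft_force: [0.5, -0.1, 1.3]
width: 11.3
```

Emit:
servo_tool(steps=[0,0,0,0,0,0,0,0,0,0,0,0,0,0,0,0,0,0,0,0,0,0,0,0,0,0,0,0,0,0,0,0,0,0,0,0,0,0,0,0,0,0], claw=0.1)

```text
t: 25.07
eef_pos: [351.1, 311.9, 3.8]
eef_rot: [0.477, 0.879, 0.0, -0.0]
ft_force: [-0.5, -0.4, -0.2]
width: 38.6
```

Emit:
servo_tool(steps=[0,0,-0.01,0,0,0,0,0,-0.03,0,0,0,0,0,-0.06,0,0,0,0,0,-0.1,0,0,0,0,0,-0.14,0,0,0,0,0,-0.18,0,0,0,0,0,-0.18,0,0,0,0,0,-0.18,0,0,0])

```text
t: 25.73
eef_pos: [352.7, 313.3, 187.3]
eef_rot: [0.477, 0.879, 0.003, 0.001]
ft_force: [0.9, 0.4, -0.1]
width: 38.3
```

```bash
python3 look.py 19 5 -80 17.5; python3 - <<'E'
from h import *
c=dict(np.load('pics/top19.npz')); cv2.imwrite('pics/top19f.png',c['img'][:,:,::-1])
s=dict(np.load('pics/scene19.npz')); cv2.imwrite('pics/scene19f.png',s['img'][:,:,::-1])
q=lambda a,b:(300+(a+.5)/4-.5,150+(b+.5)/4-.5)
a=dict(np.load('pics/top0.npz'))['img'].astype(int)
d=np.abs(c['img'].astype(int)-a).sum(2)
for nm,(x0,y0,x1,y1) in dict(tin=(345,235,400,278),tray=(405,225,460,272),pliers=(370,130,445,170),anvilstart=(355,185,395,220)).items(): print(nm,(d[y0:y1,x0:x1]>60).mean())
E
```

```text
now g(x,tip) [-96.93 253.02] yaw 123.08
d [-0.3455 -0.0463  0.1691] rot [ 0.34 -0.13 24.48] T [352.7 313.3 187.3] F [ 0.86  0.44 -0.14] t 25.73 w 38.3
tin 0.0
tray 0.0
pliers 0.0
anvilstart 0.3407142857142857
```

View pics/top19f.png

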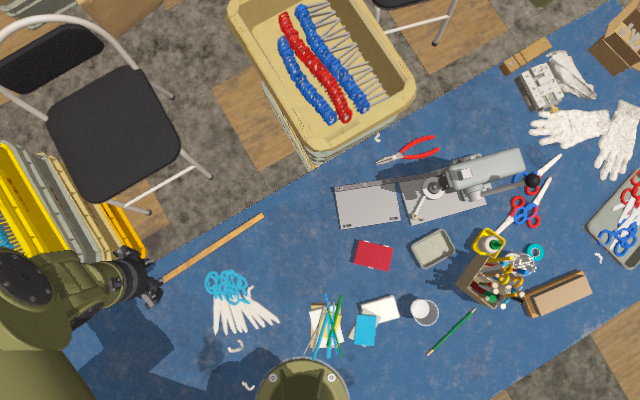

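View pics/scene19f.png

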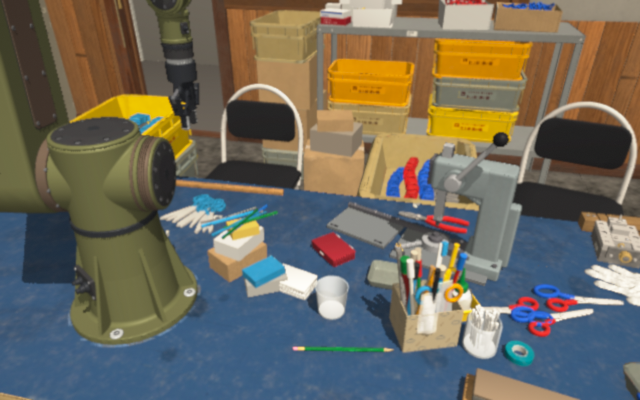

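View pics/top19.png

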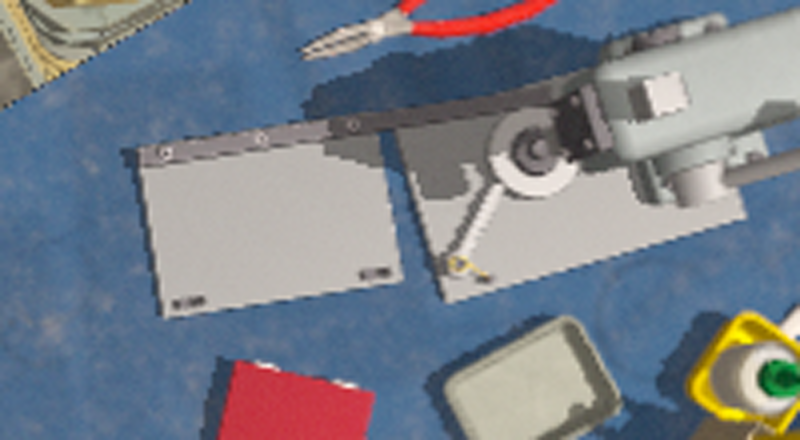

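The stick lies flat at (160–263, 215–280), where it started. The anvil is seated with the pawl shut behind it, and the tin, tray and pliers have not changed. I'm handing the job in.

Emit:
servo_tool(steps=[0,0,0,0,0,0,0,0,0,0,0,0,0,0,0,0,0,0,0,0,0,0,0,0])

```text
t: 26.17
eef_pos: [350.6, 311.4, 182.9]
eef_rot: [0.477, 0.879, -0.001, -0.0]
ft_force: [-0.0, -0.6, 0.3]
width: 38.3
```

```bash
python3 -c "
from cell import ticket; print(ticket.close_job())"
```

```text
the job is handed in; nothing more can be done
None
```

The anvil is in the press on its seat with the pawl shut behind it, and the stick is back flat on the table. I handed the job in at about 26 s of the 67 s allowed. The hand-in gave no verdict.

- **Pushing:** I gripped the stick and used its side to bring the anvil up to the fence. I then pushed the anvil with the stick's end along the fence, past the pawl and into the press.
- **Seat, found by feel:** The ejector spring came in at about 5 N. About 10 mm further on the tool stalled while the force kept rising, so that was the hard stop. I pressed to about 17 N at the wrist, inside the 15–20 N you asked for.
- **Last pictures:** The pawl finger is back in its shut position behind the anvil after release. The stick lies flat in its original place, well away from the guide and press. The areas around the tin, tray and pliers look the same as in the first picture.
- **What disagreed:**
  - Partway along, the camera showed the anvil about 1.5 mm off the fence, dragged there by my own sideways correction. I brought it back to about x = 5 mm before the pawl.
  - My camera estimate of the guide's sideways position was 1.5 mm off, so I reset it from the anvil touching the fence.
  - The gripper read about 11.6 mm on the 15 mm stick, but the stick did not slip.

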